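# Shut the mould case and turn it over

## Robot

A 6-joint arm with a two-finger parallel gripper is mounted at the origin on the work surface. World frame = base frame: x ahead of the robot, y to its left, z up, the work surface at z = 0. Lengths are in m, angles in rad, forces in N, time in s.
With the tool pointing down it reaches from about 0.275 to 0.975 m from the base axis. Payload 8.4 kg.
Tool frame: the origin (TCP) lies at the very end of the fingers, on their centre line; the grasp point (between the pads) lies 19 mm behind it; z points along the fingers, x is the direction in which the jaws open and shut, and the axes are right-handed (so a half turn about z gives the same grasp; the last joint's range is limited). The gripper opens to 92 mm and grips with 3 to 60 N. Pads are 20 mm wide; open, the fingers measure 128 mm over their backs; the gripper's body (75 mm by 189 mm) begins 69 mm behind the grasp point.
Start: joints at [1.149, 0.353, 1.633, -0, 1.155, -0.002], TCP at [0.255, 0.571, 0.215] pointing down, gripper open.
Joint ranges: [-2.63, 2.63], [-0.92, 2.1], [0.06, 2.66], [-1.3, 4.44], [0, 2.69], [-3.02, 3.02]. Speed limits (rad/s): [2.22, 2.22, 2.79, 3.14, 3.14, 3.14].

## Interface

Orientations are given as a 3x3 rotation matrix whose columns are the frame's x, y, z axes.
In Python, from workcell import sensors, eyes, manip gives the robot as it stands.
- The arm moves only by the shell command python3 -m creep 'ROWS' [FORCE]. ROWS is JSON, a list of rows, each a list of 7 numbers: the shift along the tool's x, y, z in cm, then the turn, a rotation vector about the tool's x, y, z in rad, then the opening, from 0 (shut) to 1 (fully open). A call has 1 to 5 rows; each row is the pose to reach, as a shift and turn from the pose commanded when the call began, along the tool's axes at that moment; what a row does not reach only later rows make up. A row lasts 1/10 s, in which the tool goes at most 50 mm and 8.59 degrees, less where a joint would pass 70% of its speed; a pose out of reach is approached as far as the arm can. A call with a gripper value outside its range is refused whole. The fingers move at their own pace and stop on an object; FORCE is the grip in N (left out, the last holds). Time passes only in rows, so rows that repeat a pose let the fingers close. It gives the time, the measured TCP pose, the force and the opening at its end, in the units of the state.
- sensors.read_state(): the state, without advancing time (a new reading comes with each control period).
- eyes.camera(name): name is "side" or "top"; returns the picture (480x640x3 uint8, blue, green, red); there is no depth.
- eyes.camera_model(name): a dict with "fx", "fy", "cx", "cy" (pixels), "distortion" ([k1, k2, p1, p2, k3] as OpenCV has them; the pictures are not rectified), "rvec" (rotation vector, rad) and "tvec" (3), from world to camera coordinates, as OpenCV has them. Camera axes: x right, y down, z forward; pixel columns grow to the right and rows downward; lengths in m; the calibration is good to about 2 mm. A picture is of the moment at which its call begins. camera_model takes no time and is no camera call.
- manip.job_done(): hands the job in, once; it reports no verdict.
The state is a dict: "clock": time; "joint_positions": joint angles; "joint_vel": joint speeds; "effort": joint torques, N m; "eef_pos": TCP position; "eef_rot": TCP orientation; "ft_force": force on the tool from outside, world axes, zero at the start; "moment": the same for the moment, N m; "gripper_width": finger opening in m.
Only numpy, scipy, OpenCV 4.12 (cv2) and the standard library are available. Lean on these libraries where they do the work, as an engineer would, in place of code of your own. Each camera call takes 0.05 s, during which the arm holds its last target.

## Task

Close the hinged mould case over the plaster rosette lying in it. Then lift the closed case by its handle, turn it over, and set it gently back in the same sloping rest with the handle at the top again: lid against the board, foot edge fully down on the lip. Keep the rosette inside and the lid shut, let go, and leave the pot, cup and brush where they are.

Things in the scene. Friction and masses are not known exactly. Their poses are not given: they have to be found in the camera images.
- rest: Plywood rest fixed to the bench; origin on the bench under its middle, z up, y along its lip, x horizontal, the way its board slopes down: away from the robot and 26 to 49 degrees to the left. Board 60 degrees from horizontal, facing +x and up, 130 mm wide, 70 mm up the slope from a lip 14 mm high at its foot (corner of face and lip: x +30, z 60 mm). Foot plate 160 x 150 x 12 mm. Low side stops 108 mm apart.
- rest_seat (a point): Point fixed to the rest (its axes): where the centre of the closed case lies when home in the rest, either way over: 50 mm up the slope from the lip and 15 mm off the board's face.
- case_mid (a point): Centre of the closed case, on its parting plane. Loose grey plastic case of two hinged trays, closed 100 x 100 x 30 mm, about 0.35 kg. x runs from handle to foot edge, z out of the lower tray's open face, y to the hinge (along x at y +50 mm on the parting plane). At the start the lower tray lies on the board, foot edge on the lip: x points down the slope, z square off the board.
- case_handle (a point): Centre of the case's flat wooden handle (axes of the case), on the parting plane, 72.5 mm from the case's centre towards -x. 45 mm long (x), 40 mm wide (y), 14 mm thick (z); it projects from the upper edge of the lower tray, beyond the top of the rest's board, with free air on both sides.
- lid (a joint): Angle of the lid (rad): 0 shut, grows as it opens sideways like a book cover, up to 2.0. Starts between 1.45 and 1.85. A stiff hinge: the lid stays where it is left, also upside down; 0.2 N m (about 3 N at 70 mm from the hinge) moves it.
- lid_face (a point): Centre of the lid's flat outer face, 15 mm off the parting plane and 50 mm from the hinge edge. Axes of the lid, which are the case's when shut: z out of the face, y towards the hinge. The lid covers the whole case, 100 x 100 mm.
- rosette_mid (a point): Centre of the loose plaster rosette, a disc 76 mm in diameter, 18 mm thick (z is its axis), about 0.12 kg. It lies face up in the lower tray, standing 7 mm above its rim, and has a few mm of play in the closed case.
- pot: Bystander: white lidded pot, 68 mm in diameter, 90 mm high, origin under its centre. Leave alone.
- cup: Bystander: white mixing cup, 72 mm across the rim, 85 mm high, origin under its centre. Leave alone.
- brush: Bystander: brush lying on the bench, wooden handle, about 0.2 m long. Leave alone.
Not all that is in view belongs to the job. There is more than one size of the rest; the job needs the smallest.

How it is judged:
On the way, in this order (a step that is already met when the one before it is completed fails the run):
1. the lid is shut on the rosette while the case still lies lower tray down (value of joint lid below 0.1 rad and distance between rosette_mid and case_mid below 0.02 m and angle between case_mid's own z axis and vertical below 1.3 rad), for 0.2 s.
2. the closed case is turned over with the rosette inside (value of joint lid below 0.1 rad and distance between rosette_mid and case_mid below 0.02 m and angle between case_mid's own z axis and vertical above 1.9 rad), for 0.2 s.
At the end, for the whole second after the job is handed in: The case lies home in the rest turned over: its centre within 10 mm of the seat point, lid side against the board and handle up the slope (all axes within 0.12 rad), lid shut to under 0.1 rad, rosette inside (its centre within 20 mm of the case's) (value of joint lid below 0.1 rad and distance between rosette_mid and case_mid below 0.02 m and distance between case_mid and rest_seat below 0.01 m and angle between case_mid's own z axis and vertical between 1.9744 and 2.2144 rad and angle between case_mid's own x axis and vertical between 2.49799 and 2.73799 rad and angle between the y axis of case_mid and the y axis of rest, either way round below 0.12 rad); the robot touches nothing.
It fails at once if the rosette fell out of the case (distance between rosette_mid and case_mid above 0.05 m).
It fails at once if the case was let fall or slide instead of being set down (faster than 0.35 m/s while the fingers do not hold it) (linear speed of case above 0.35 m/s and contact force between case and the fingers below 0.3 N).
It fails at once if the pot was displaced by more than 30 mm (distance of pot from where it was at the start of the episode above 0.03 m).
It fails at once if the cup was displaced by more than 30 mm (distance of cup from where it was at the start of the episode above 0.03 m).
It fails at once if the brush was displaced by more than 30 mm (distance of brush from where it was at the start of the episode above 0.03 m).
It also fails if it takes over 61 s, if anything falls off the work surface, if the arm or the gripper's body presses on something with over 40 N, if the wrist force passes 120 N, or if a joint passes its speed limit or range.

## Working session

There is one attempt and no reset: what is moved stays moved. The work goes in short steps, Python scripts to look and compute and a shell command to move; the robot and the scene stay as the last step left them, time stands still between calls to the robot, and variables do not carry over. Pictures are saved under pics/ and viewed, and the job is handed in when it is done.

```bash
ls; mkdir -p pics
python3 - <<'E'
from workcell import sensors, eyes
import cv2
print(sensors.read_state())
for n in("side","top"):
    cv2.imwrite(f"pics/{n}0.png",eyes.camera(n)); print(n,eyes.camera_model(n))
E
```

```text
pics
{'clock': 0.0, 'joint_positions': array([ 1.14857391e+00,  3.53624745e-01,  1.63410507e+00, -7.33369552e-06,
        1.15519681e+00, -2.36345578e-03]), 'joint_vel': array([-0.00212559, -0.00132214,  0.00031295, -0.00109957,  0.0024993 ,
        0.00066348]), 'effort': array([ 1.28451367e-03, -5.93853521e+01, -3.34204173e+01,  6.97968691e-02,
        2.37493106e-02, -1.33978051e-04]), 'eef_pos': array([0.25455503, 0.57028832, 0.21389075]), 'eef_rot': array([[ 4.07628596e-01,  9.13147653e-01, -5.40524228e-04],
       [ 9.13146838e-01, -4.07628954e-01, -1.21956767e-03],
       [-1.33397868e-03,  3.55266807e-06, -9.99999110e-01]]), 'ft_force': array([0.19674491, 0.08441119, 0.65589143]), 'moment': array([ 0.00061188, -0.02740741, -0.02796797]), 'gripper_width': 0.09213754412263928}
side {'fx': 553.1742147880997, 'fy': 553.1742147880997, 'cx': 330.10245308741753, 'cy': 238.93785634315552, 'distortion': array([0.05592929, 0.        , 0.        , 0.        , 0.        ]), 'rvec': array([ 2.21871113, -0.1252275 ,  0.05953026]), 'tvec': array([-0.50181935,  0.13413965,  1.17582575])}
top {'fx': 463.30241285869903, 'fy': 463.30241285869903, 'cx': 320.0182785215281, 'cy': 229.1361629006377, 'distortion': array([-0.11594896,  0.        ,  0.        ,  0.        ,  0.        ]), 'rvec': array([ 2.15508534, -2.1999469 ,  0.12903701]), 'tvec': array([0.00225281, 0.53343444, 1.08501695])}
```

View pics/side0.png

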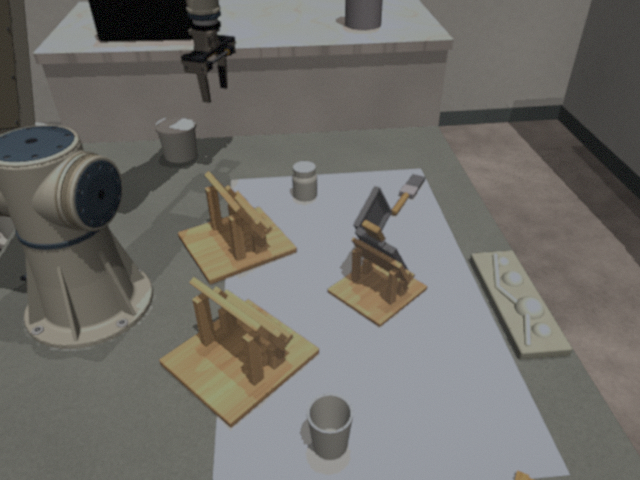

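View pics/top0.png

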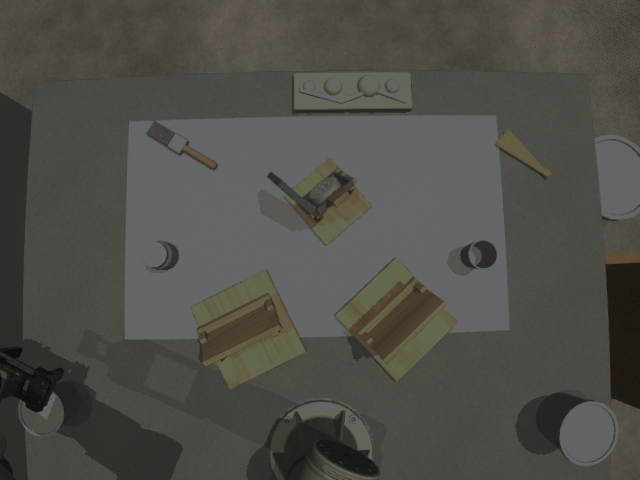

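```bash
cat > h.py <<'E'
import numpy as np, cv2
from workcell import sensors, eyes
def cam(n):
    m=eyes.camera_model(n); K=np.array([[m['fx'],0,m['cx']],[0,m['fy'],m['cy']],[0,0,1]]); R=cv2.Rodrigues(np.array(m['rvec']))[0]
    return K,np.array(m['distortion']),R,np.array(m['tvec'])
def ray(n,uv):
    K,d,R,t=cam(n); p=cv2.undistortPoints(np.array(uv,float).reshape(-1,1,2),K,d).reshape(-1,2)
    D=np.c_[p,np.ones(len(p))]@R; return -R.T@t, D/np.linalg.norm(D,axis=1)[:,None]
def onz(n,uv,z):
    C,D=ray(n,uv); return C+D*((z-C[2])/D[:,2])[:,None]
def tri(us,ut):
    C1,D1=ray('side',us);C2,D2=ray('top',ut);out=[]
    for a,b in zip(D1,D2):
        A=np.c_[a,-b]; s=np.linalg.lstsq(A,C2-C1,rcond=None)[0]
        p,q=C1+s[0]*a,C2+s[1]*b; out.append(np.r_[(p+q)/2,np.linalg.norm(p-q)])
    return np.array(out)
def proj(n,P):
    K,d,R,t=cam(n); return cv2.projectPoints(np.array(P,float).reshape(-1,1,3),cv2.Rodrigues(R)[0],t,K,d)[0].reshape(-1,2)
def crop(img,x0,y0,x1,y1,s,name,g=0.6):
    c=img[y0:y1,x0:x1]; c=(255*(c/255.)**g).astype('uint8'); c=cv2.resize(c,None,fx=s,fy=s,interpolation=cv2.INTER_CUBIC)
    for x in range((x0+19)//20*20,x1,20):
        cv2.putText(c,str(x),(int((x-x0)*s),10),0,.35,(0,255,255)); cv2.line(c,(int((x-x0)*s),12),(int((x-x0)*s),18),(0,255,255))
    for y in range((y0+19)//20*20,y1,20):
        cv2.putText(c,str(y),(0,int((y-y0)*s)),0,.35,(0,255,255))
    cv2.imwrite(name,c)
E
python3 - <<'E'
from h import *
a=cv2.imread('pics/side0.png');b=cv2.imread('pics/top0.png')
crop(a,310,160,440,330,3.5,'pics/sc.png'); crop(b,250,140,390,260,5,'pics/tc.png',.5)
E
```

```text
(no output)
```

View pics/sc.png

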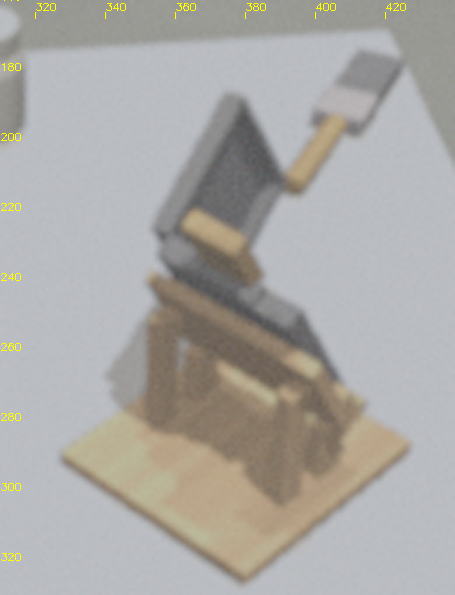

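View pics/tc.png

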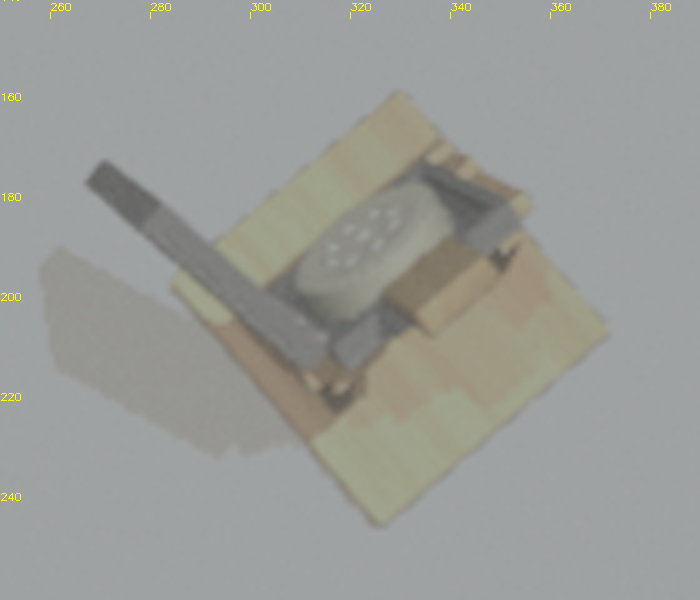

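Run:
```python
from h import *
np.set_printoptions(precision=4,suppress=True)
T=onz('top',[(329,159),(371,207),(325.5,246),(284,197)],.012)
S=onz('side',[(426,287.5),(379,325.5),(328,290.5)],.012)
print(T);print(S)
for a,b in((0,1),(1,2),(2,3),(3,0)):
    d=T[b]-T[a];print(np.linalg.norm(d),np.degrees(np.arctan2(d[1],d[0])))
for a,b in((0,1),(1,2)):
    d=S[b]-S[a];print(np.linalg.norm(d),np.degrees(np.arctan2(d[1],d[0])))
print(T[:,:2].mean(0),(T[0]+T[2])/2,(T[1]+T[3])/2,(S[0]+S[2])/2)
```

```text
[[ 0.7091 -0.035   0.012 ]
 [ 0.587  -0.1352  0.012 ]
 [ 0.4935 -0.0214  0.012 ]
 [ 0.6158  0.0775  0.012 ]]
[[ 0.7073 -0.0478  0.012 ]
 [ 0.5865 -0.1468  0.012 ]
 [ 0.4967 -0.0335  0.012 ]]
0.15800633805289893 -140.62878410797418
0.14727251545564146 129.3877934328231
0.15726189457354225 38.995097843638014
0.14624230745769812 -50.319097752253
0.15616442491117127 -140.64716138769322
0.14457077828852333 128.4133082857302
[ 0.6014 -0.0285] [ 0.6013 -0.0282  0.012 ] [ 0.6014 -0.0289  0.012 ] [ 0.602  -0.0406  0.012 ]
```

Run:
```python
from h import *
np.set_printoptions(precision=4,suppress=True)
P=[(0.2545,0.5703,0.2139),(0,0,0)]
s=sensors.read_state();R=s['eef_rot'];p=s['eef_pos']
P+=[p+R@[.046,0,0],p-R@[.046,0,0],p+R@[.046,0.01,0],p+R@[-.046,0.01,0]]
for n in('side','top'): print(n,proj(n,P))
a=cv2.imread('pics/side0.png');b=cv2.imread('pics/top0.png')
crop(a,150,0,270,140,4,'pics/sg.png'); crop(b,0,330,130,450,5,'pics/tg.png',.5)
```

```text
side [[215.4662  93.5686]
 [ 91.4417 302.7335]
 [223.0401  87.3041]
 [207.5565 100.0747]
 [226.3059  87.743 ]
 [210.955  100.5555]]
top [[ 39.946  361.7842]
 [320.9533 450.5291]
 [ 21.342  352.0814]
 [ 58.9642 371.5036]
 [ 23.0901 347.6687]
 [ 60.7686 367.0297]]
```

View pics/sg.png

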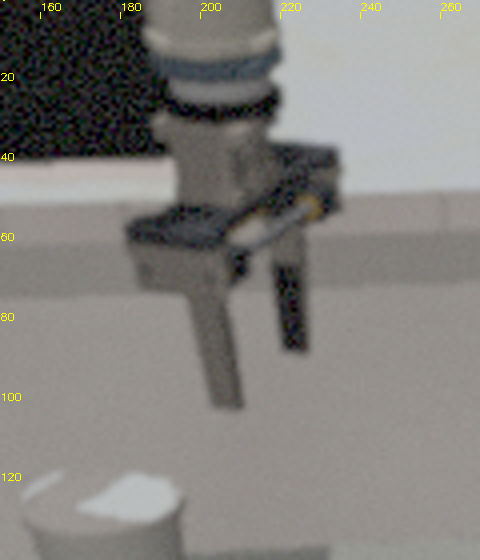

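View pics/tg.png

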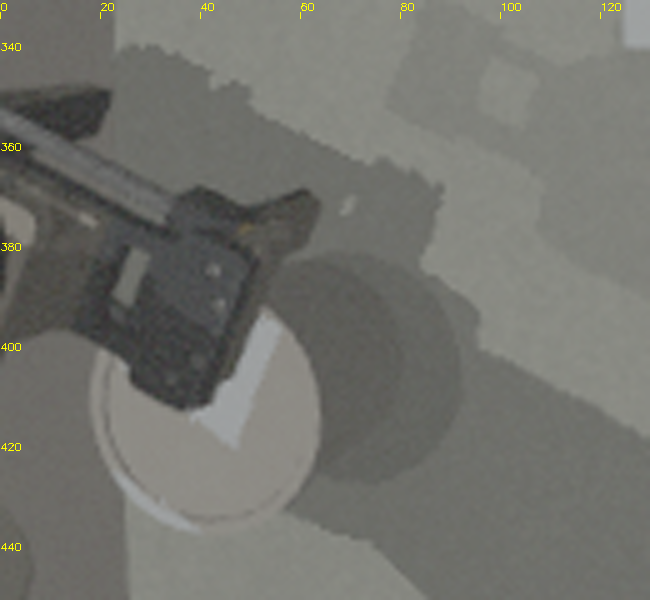

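```bash
cat >> h.py <<'E'
def rest(x,y,yaw):
    c,s=np.cos(yaw),np.sin(yaw); return np.array([[c,-s,0,x],[s,c,0,y],[0,0,1,0],[0,0,0,1]])
q=np.sqrt(3)/2
# case frame in rest at start: x down slope, z off board
CR=np.array([[.5,0,q,.018-0*1],[0,1,0,0],[-q,0,.5,.1108],[0,0,0,1]]); CR[0,3]=.030-.025+.015*q
def tf(T,P): return np.array(P)@T[:3,:3].T+T[:3,3]
def box(x0,x1,y0,y1,z0,z1): return np.array([(x,y,z) for x in(x0,x1) for y in(y0,y1) for z in(z0,z1)])
E_=[(0,1),(0,2),(0,4),(1,3),(1,5),(2,3),(2,6),(4,5),(4,6),(3,7),(5,7),(6,7)]
def lidbox(th):  # lid in case frame: hinge at y=.05,z=0
    B=box(-.05,.05,-.05,.05,0,.015); Y=B[:,1]-.05; Z=B[:,2].copy()
    # rotate opening: free edge (-y) goes up
    B[:,1]=.05+Y*np.cos(th)+Z*np.sin(th); B[:,2]=-Y*np.sin(th)+Z*np.cos(th); return B
def overlay(n,img,X,x0,y0,x1,y1,s,name,th=None,caseT=None):
    c=img[y0:y1,x0:x1]; c=(255*(c/255.)**.55).astype('uint8'); c=cv2.resize(c,None,fx=s,fy=s,interpolation=cv2.INTER_CUBIC)
    Tc=X@CR if caseT is None else caseT
    L=[(tf(X,box(-.08,.08,-.075,.075,0,.012)),(0,0,255)),(tf(Tc,box(-.095,-.05,-.02,.02,-.007,.007)),(255,0,0)),(tf(Tc,box(-.05,.05,-.05,.05,-.015,0)),(0,255,0))]
    if th is not None: L.append((tf(Tc,lidbox(th)),(255,0,255)))
    for P,col in L:
        p=((proj(n,P)-[x0,y0])*s+s/2-.5).astype(int)
        for a,b in E_: cv2.line(c,tuple(map(int,p[a])),tuple(map(int,p[b])),col,1,cv2.LINE_AA)
    cv2.imwrite(name,c)
E
python3 - <<'E'
from h import *
print(onz('side',[(426.5,287.5),(327.8,290.5)],.006).round(4), onz('side',[(379.3,326)],0).round(4))
a=cv2.imread('pics/side0.png');b=cv2.imread('pics/top0.png')
X=rest(.6013,-.030,np.radians(39.3))
overlay('side',a,X,310,160,440,330,3.5,'pics/so.png',1.6); overlay('top',b,X,250,140,390,260,5,'pics/to.png',1.6)
E
```

```text
[[ 0.7106 -0.0415  0.006 ]
 [ 0.497  -0.027   0.006 ]] [[ 0.5896 -0.1369  0.    ]]
```

View pics/so.png

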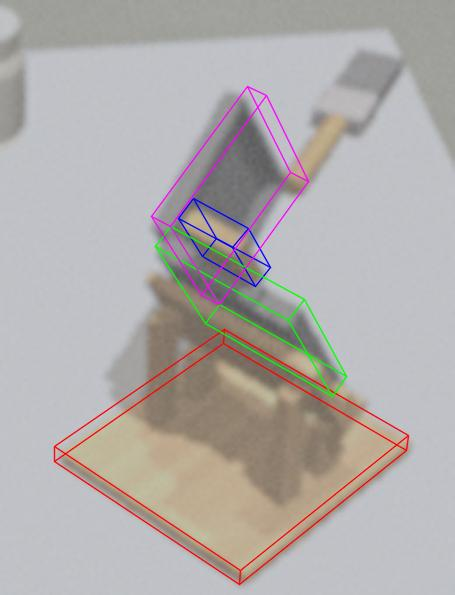

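View pics/to.png

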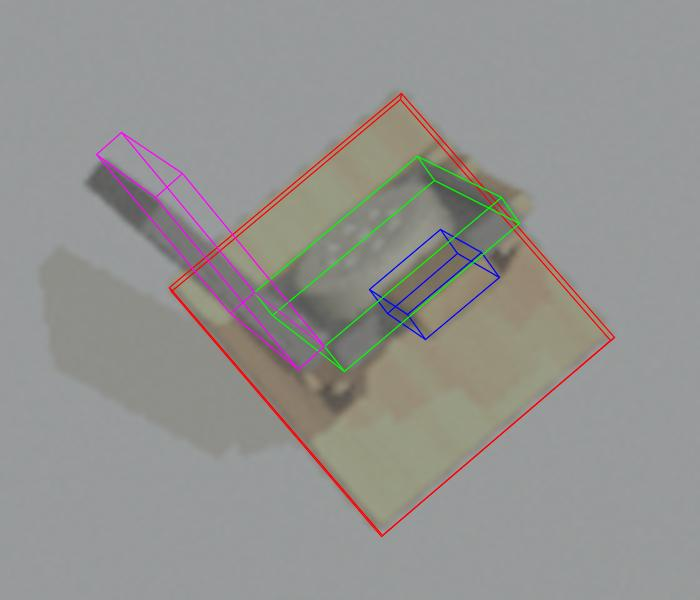

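Run:
```python
from h import *
a=cv2.imread('pics/side0.png');b=cv2.imread('pics/top0.png')
crop(a,345,180,415,285,5.7,'pics/sc2.png',.45); crop(b,262,160,362,228,8,'pics/tc2.png',.4)
```

```text
(no output)
```

View pics/sc2.png

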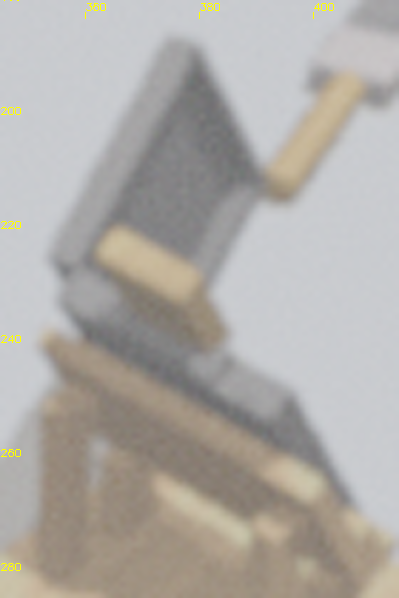

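View pics/tc2.png

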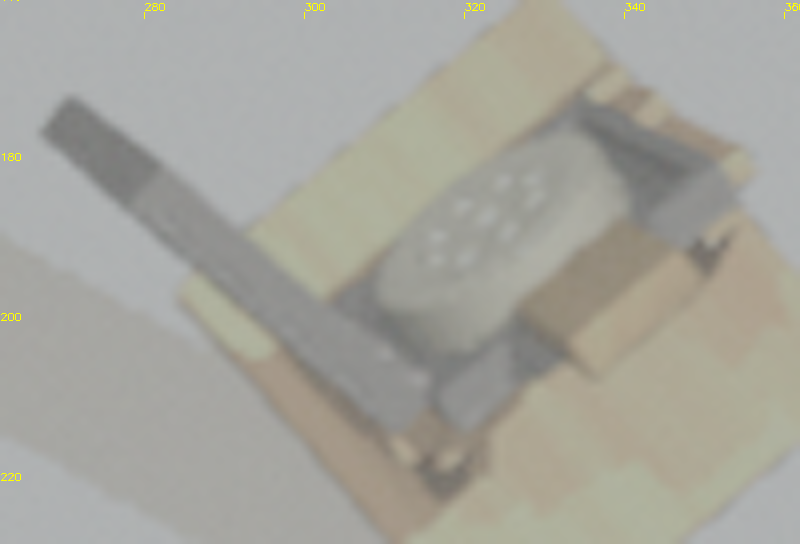

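Run:
```python
from h import *
np.set_printoptions(precision=4,suppress=True)
t=tri([(366.4,219.5),(361.1,223.9),(377.5,233),(380.6,228.2)],[(334.3,202.5),(336.8,206.9),(349.5,195.0),(347.3,192.3)])
print(t,t.mean(0)); 
X=rest(.6013,-.030,np.radians(39.3)); Xi=np.linalg.inv(X)
print(tf(Xi,t[:,:3])); print(tf(Xi,t[:,:3].mean(0)), (CR@[-.095,0,0,1]))
# tray top edge / upper corners
d=t[0]-t[3]; print(np.degrees(np.arctan2(d[1],d[0]))-90, np.linalg.norm(d[:3])); d=t[1]-t[2]; print(np.degrees(np.arctan2(d[1],d[0]))-90,np.linalg.norm(d[:3]))
```

```text
[[ 0.5717 -0.0362  0.1939  0.0017]
 [ 0.562  -0.0413  0.188   0.001 ]
 [ 0.5884 -0.0688  0.1837  0.0014]
 [ 0.5939 -0.0639  0.1909  0.0035]] [ 0.579  -0.0526  0.1891  0.0019]
[[-0.0269  0.0139  0.1939]
 [-0.0376  0.0161  0.188 ]
 [-0.0346 -0.0218  0.1837]
 [-0.0272 -0.0215  0.1909]]
[-0.0316 -0.0033  0.1891] [-0.0295  0.      0.1931  1.    ]
38.75323733135252 0.03559812608029122
43.90011931581506 0.03831632729680443
```

Run:
```python
from h import *
np.set_printoptions(precision=4,suppress=True)
a=cv2.imread('pics/side0.png');b=cv2.imread('pics/top0.png')
X=rest(.6013,-.030,np.radians(39.3)); Xi=np.linalg.inv(X)
C=tf(X@CR,[(-.095,.02,.007),(-.095,.02,-.007),(-.095,-.02,-.007),(-.095,-.02,.007)])
print(proj('side',C)-[(366.4,219.5),(361.1,223.9),(377.5,233),(380.6,228.2)]);print(proj('top',C)-[(334.3,202.5),(336.8,206.9),(349.5,195.0),(347.3,192.3)])
o=np.array([[-.095,s*.02,z*.007] for s,z in((1,1),(1,-1),(-1,-1),(-1,1))])
from scipy.optimize import least_squares
S=np.array([(366.4,219.5),(361.1,223.9),(377.5,233),(380.6,228.2)]);T=np.array([(334.3,202.5),(336.8,206.9),(349.5,195.0),(347.3,192.3)])
def f(p,full=True):
    Tc=rest(p[0],p[1],p[2])@CR; Tc[2,3]+=p[3]; P=tf(Tc,o)
    return np.r_[(proj('side',P)-S).ravel(),(proj('top',P)-T).ravel(),100*(p[3])/.3]
r=least_squares(f,[.6,-.03,.68,0]);print(r.x,np.degrees(r.x[2]),r.cost,r.fun.round(1))
p=r.x;X=rest(*p[:3]);
overlay('side',a,X,310,160,440,330,3.5,'pics/so.png',1.75); overlay('top',b,X,250,140,390,260,5,'pics/to.png',1.75)
```

```text
[[-1.5595 -3.0192]
 [-0.5046 -1.9239]
 [-1.2908 -2.5595]
 [-0.0931 -3.3916]]
[[-3.2428  0.0125]
 [-2.0427  0.5849]
 [-0.0969  0.087 ]
 [-1.4887 -2.2443]]
[ 0.602  -0.0343  0.6736 -0.0033] 38.592146702330844 7.157973746298911 [-0.9 -0.5  0.   0.6 -0.9  0.1  0.4 -0.7 -1.4 -0.1 -0.3  0.5  1.8  0.2
  0.5 -2.1 -1.1]
```

View pics/so.png

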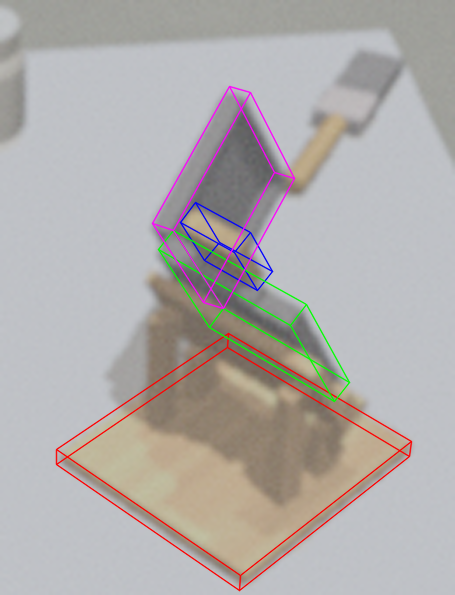

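View pics/to.png

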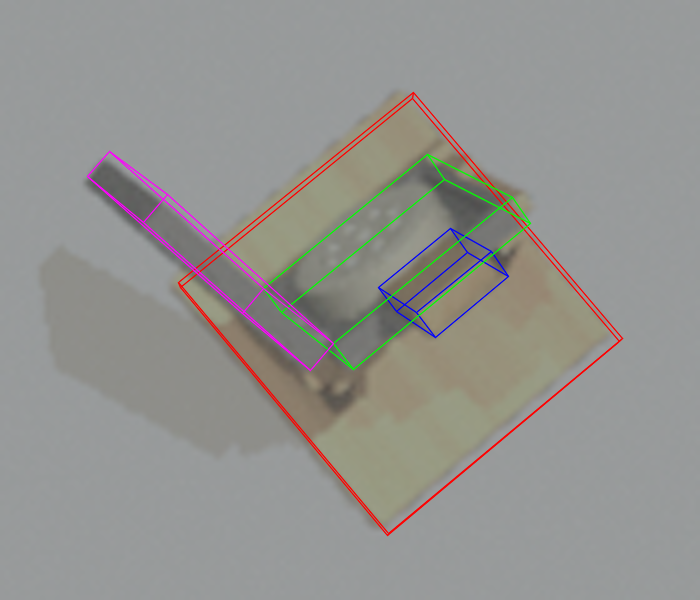

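Run:
```python
from h import *
np.set_printoptions(precision=4,suppress=True)
t=tri([(374.5,187),(380,188.8),(391,212.5)],[(278.9,185.6),(282,180.6),(270.8,172.1)])
print(t)
for X in (rest(.6013,-.030,np.radians(39.3)),rest(.602,-.0343,.6736)):
    c=tf(np.linalg.inv(X@CR),t[:,:3]); print(c); v=c[:,1:]-[.05,0]; print(np.degrees(np.arctan2(v[:,1],-v[:,0])),np.hypot(*v.T))
```

```text
[[0.6082 0.0769 0.1957 0.0006]
 [0.6188 0.0705 0.1944 0.0007]
 [0.6553 0.1009 0.1104 0.0016]]
[[-0.046   0.0784  0.0901]
 [-0.0428  0.0667  0.0931]
 [ 0.0537  0.0671  0.0922]]
[107.474  100.1498 100.4976] [0.0945 0.0946 0.0937]
[[-0.0454  0.0831  0.0911]
 [-0.0422  0.0714  0.0942]
 [ 0.0543  0.0724  0.0933]]
[109.9404 102.8007 103.5045] [0.0969 0.0966 0.0959]
```

```bash
cat >> h.py <<'E'
from scipy.spatial.transform import Rotation as Ro
TC=rest(.6015,-.032,np.radians(39.0))@CR
def toolR(phi):
    """tool z = case x; tool x = z_case rotated by phi about case x (phi=0: z_case; rotation z->-y)"""
    return TC[:3,:3]@Ro.from_euler('x',phi).as_matrix()@np.array([[0,0,1.],[0,-1,0],[1,0,0]]).T.T
def wr(R,j1,j23,s4=1,s6=1):
    M=(Ro.from_euler('z',j1)*Ro.from_euler('y',j23)).as_matrix().T@R@Ro.from_euler('z',np.pi).as_matrix()
    a,b,c=Ro.from_matrix(M).as_euler('ZYZ'); return a*s4,b,c*s6
def rel(P,R,P0,R0):
    return np.round(R0.T@(np.array(P)-P0)*100,2),np.round(Ro.from_matrix(R0.T@R).as_rotvec(),3)
E
python3 - <<'E'
from h import *
np.set_printoptions(precision=3,suppress=True)
R=toolR(0);print(R,np.linalg.det(R))
s=sensors.read_state();print(wr(s['eef_rot'],s['joint_positions'][0],s['joint_positions'][1:3].sum()))
for phi in (0,np.pi,-1.77,-1.77+np.pi):
    P=tf(TC,[-.058,0,0]);print(phi,P,wr(toolR(phi),-.1,1.9))
E
```

```text
[[ 0.673  0.629  0.389]
 [ 0.545 -0.777  0.315]
 [ 0.5    0.    -0.866]] 0.9999999999999999
(np.float64(-4.545204630761451e-06), np.float64(1.155196567149115), np.float64(-0.002377454365648802))
0 [ 0.593 -0.039  0.161] (np.float64(0.4631252211313206), np.float64(0.9069892950918959), np.float64(-1.007523543469261))
3.141592653589793 [ 0.593 -0.039  0.161] (np.float64(0.4631252211313207), np.float64(0.906989295091896), np.float64(2.134069110120532))
-1.77 [ 0.593 -0.039  0.161] (np.float64(0.4631252211313208), np.float64(0.9069892950918961), np.float64(-2.777523543469261))
1.371592653589793 [ 0.593 -0.039  0.161] (np.float64(0.4631252211313208), np.float64(0.906989295091896), np.float64(0.3640691101205319))
```

```bash
cat > go.py <<'E'
from h import *
import sys
np.set_printoptions(precision=3,suppress=True)
def show(x,y,z,phi):
    s=sensors.read_state();P=tf(TC,[x,y,z]);sh,rv=rel(P,toolR(phi),s['eef_pos'],s['eef_rot'])
    print('t',round(s['clock'],2),'shift cm',sh,'turn',rv,'| target',P.round(3),'F',s['ft_force'].round(1),'j',s['joint_positions'].round(2),'w',round(s['gripper_width'],4))
    print('now in case', tf(np.linalg.inv(TC),s['eef_pos']).round(4))
if __name__=='__main__': show(*map(float,sys.argv[1:]))
E
python3 go.py -.14 .0703 .0622 1.372
```

```text
t 0.1 shift cm [-37.52  50.05  -4.87] turn [0.264 0.544 1.795] | target [0.559 0.024 0.263] F [-0.3 -0.1  0.3] j [ 1.15  0.35  1.63 -0.    1.16 -0.  ] w 0.0921
now in case [-0.044  0.686  0.131]
```

```bash
python3 -m creep '[[-6,8,-8,0,0,0,0.5],[-12,16,-12,0.04,0.09,0.3,0.5],[-15,20,-12,0.09,0.18,0.6,0.5],[-20,26,-12,0.11,0.22,0.75,0.5],[-25,33,-12,0.13,0.27,0.9,0.5]]'; python3 go.py -.14 .0703 .0622 1.372
```

```text
clock: 0.6
eef_pos: [0.365, 0.3699, 0.3078]
eef_rot: [[0.836, 0.547, 0.048], [0.531, -0.828, 0.182], [0.139, -0.126, -0.982]]
ft_force: [1.1, -0.7, -0.2]
gripper_width: 0.054
t 0.6 shift cm [-2.79 39.8  -0.96] turn [0.181 0.369 1.22 ] | target [0.559 0.024 0.263] F [ 1.1 -0.7 -0.2] j [0.72 0.01 1.86 0.12 1.12 0.1 ] w 0.054
now in case [-0.145  0.461  0.143]
```

```bash
python3 -m creep '[[-1,8,-4,0.03,0.06,0.2,0.5],[-2,16,-5,0.06,0.12,0.4,0.5],[-2,23,-5,0.09,0.18,0.6,0.5],[-2.5,30,-4,0.12,0.25,0.8,0.5],[-3,36,-3,0.15,0.3,1.0,0.5]]'; python3 go.py -.14 .0703 .0622 1.372
```

```text
clock: 1.1
eef_pos: [0.4787, 0.1514, 0.3105]
eef_rot: [[0.967, -0.111, 0.229], [-0.182, -0.93, 0.319], [0.178, -0.35, -0.92]]
ft_force: [0.1, 0.5, -0.5]
gripper_width: 0.046
t 1.1 shift cm [ 9.21 12.64  2.13] turn [0.074 0.153 0.509] | target [0.559 0.024 0.263] F [ 0.1  0.5 -0.5] j [ 0.09 -0.09  1.99  0.36  0.99  0.08] w 0.046
now in case [-0.172  0.22   0.102]
```

```bash
python3 -m creep '[[5,6,0.7,0.04,0.08,0.25,0.4],[9.2,10,1.4,0.06,0.12,0.4,0.4],[9.2,12.6,2.1,0.074,0.153,0.509,0.4],[9.2,12.6,2.1,0.074,0.153,0.509,0.4],[9.2,12.6,2.1,0.074,0.153,0.509,0.4]]'; python3 go.py -.14 .0703 .0622 1.372
python3 - <<'E'
from h import *
a=eyes.camera('side');b=eyes.camera('top');cv2.imwrite('pics/s1.png',a);cv2.imwrite('pics/t1.png',b)
crop(a,300,100,440,300,3,'pics/s1c.png',.5);crop(b,240,130,380,250,5,'pics/t1c.png',.45)
s=sensors.read_state();p=s['eef_pos'];R=s['eef_rot'];w=s['gripper_width']/2
P=[p+R@[d*w,0,0] for d in(1,-1)];print(proj('side',P),proj('top',P))
E
```

```text
clock: 1.6
eef_pos: [0.5576, 0.0251, 0.2612]
eef_rot: [[0.752, -0.536, 0.383], [-0.652, -0.69, 0.314], [0.096, -0.486, -0.869]]
ft_force: [0.3, 0.0, -0.3]
gripper_width: 0.0369
t 1.6 shift cm [ 0.18 -0.06 -0.17] turn [0.004 0.004 0.001] | target [0.559 0.024 0.263] F [ 0.3  0.  -0.3] j [-0.21  0.04  2.03  0.56  0.81  0.14] w 0.0369
now in case [-0.138  0.072  0.061]
[[363.2551301  174.68582235]
 [347.37780337 170.96545945]] [[309.16741223 196.44980723]
 [296.90543511 211.47687824]]
```

View pics/s1c.png

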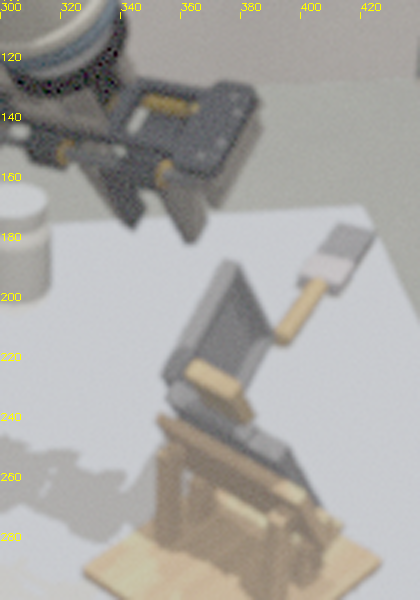

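View pics/t1c.png

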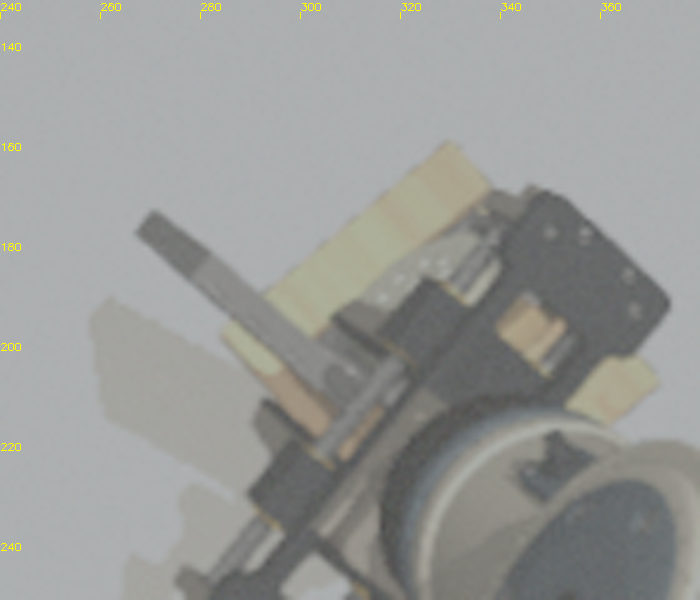

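```bash
python3 -m creep '[[0.1,0,2.5,0,0,0,0.4],[0.1,0,5,0,0,0,0.4],[0.1,0,7.5,0,0,0,0.4],[0.1,0,7.5,0,0,0,0.4]]'; python3 go.py -.02 .0703 .0622 1.372
cat > look.py <<'E'
from h import *
import sys
k=sys.argv[1]
a=eyes.camera('side');b=eyes.camera('top');cv2.imwrite(f'pics/s{k}.png',a);cv2.imwrite(f'pics/t{k}.png',b)
A=a[150:310,330:450];B=b[140:260,240:390]
f=lambda c,s:cv2.resize((255*(c/255.)**.45).astype('uint8'),None,fx=s,fy=s,interpolation=cv2.INTER_CUBIC)
A=f(A,3.3);B=f(B,2.6*1.0); 
H=max(A.shape[0],B.shape[0]);pad=lambda c:cv2.copyMakeBorder(c,0,H-c.shape[0],0,0,0)
cv2.imwrite(f'pics/c{k}.png',np.hstack([pad(A),pad(B)]))
E
python3 look.py 2
```

```text
clock: 2.1
eef_pos: [0.5872, 0.0519, 0.1962]
eef_rot: [[0.758, -0.53, 0.381], [-0.645, -0.695, 0.317], [0.097, -0.486, -0.869]]
ft_force: [-0.3, -0.3, 1.0]
gripper_width: 0.0366
t 2.1 shift cm [0.39 0.16 4.22] turn [0.004 0.008 0.009] | target [0.605 0.062 0.159] F [-0.3 -0.3  1. ] j [-0.14  0.17  2.05  0.64  0.66  0.08] w 0.0366
now in case [-0.062  0.074  0.063]
```

View pics/c2.png

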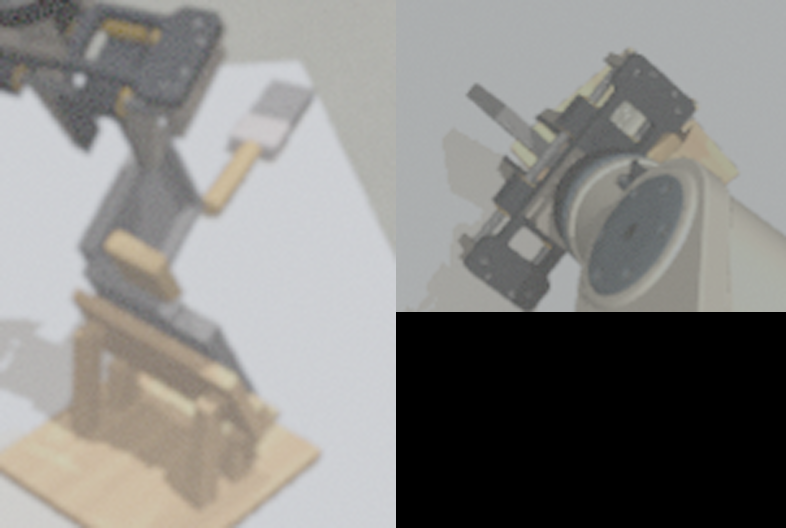

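```bash
python3 -m creep '[[0.5,0.2,0.5,0,0,0,0.4],[0.5,0.2,2,0,0,0,0.4],[0.5,0.2,3.6,0,0,0,0.4],[0.5,0.2,4.2,0,0,0,0.4],[0.5,0.2,4.2,0,0,0,0.4]]'; python3 go.py -.02 .0703 .0622 1.372
python3 look.py 3
```

```text
clock: 2.7
eef_pos: [0.6064, 0.0587, 0.1595]
eef_rot: [[0.755, -0.533, 0.382], [-0.649, -0.693, 0.316], [0.097, -0.486, -0.868]]
ft_force: [-0.4, -0.4, 0.1]
gripper_width: 0.0365
t 2.7 shift cm [-0.27 -0.13  0.07] turn [0.004 0.006 0.006] | target [0.605 0.062 0.159] F [-0.4 -0.4  0.1] j [-0.12  0.25  2.05  0.71  0.59  0.02] w 0.0365
now in case [-0.021  0.067  0.061]
```

View pics/c3.png

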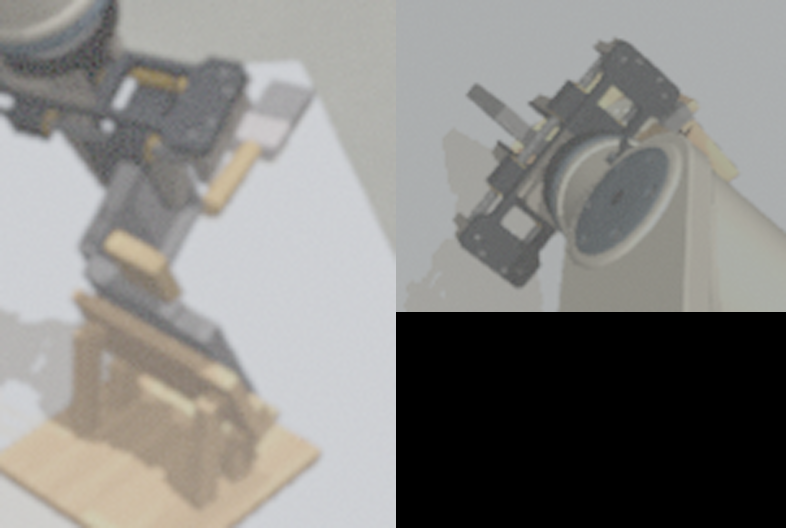

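```bash
python3 -m creep '[[0,0,0,0,0,0,0.3],[0,0,0,0,0,0,0.2],[0,0,0,0,0,0,0.1],[0,0,0,0,0,0,0.0],[0,0,0,0,0,0,0]]' 8; python3 go.py -.02 .0703 .0622 1.372
```

```text
clock: 3.3
eef_pos: [0.6067, 0.0586, 0.1614]
eef_rot: [[0.755, -0.532, 0.384], [-0.649, -0.692, 0.316], [0.098, -0.488, -0.867]]
ft_force: [-3.3, 2.6, 4.9]
gripper_width: 0.0149
t 3.3 shift cm [-0.32 -0.02  0.23] turn [0.002 0.004 0.006] | target [0.605 0.062 0.159] F [-3.3  2.6  4.9] j [-0.12  0.25  2.05  0.71  0.59  0.02] w 0.0149
now in case [-0.022  0.067  0.063]
```

```bash
python3 -m creep '[[0.4,0.1,0,0,0,0.06,0],[0.78,0.1,0,0,0,0.12,0],[1.18,0.1,0,0,0,0.18,0],[1.57,0.15,0,0,0,0.24,0]]'; python3 go.py -.02 .0703 .0622 1.372; python3 look.py 4
```

```text
clock: 3.7
eef_pos: [0.6182, 0.0477, 0.1627]
eef_rot: [[0.605, -0.697, 0.385], [-0.796, -0.516, 0.317], [-0.022, -0.498, -0.867]]
ft_force: [-2.3, 4.4, 6.0]
gripper_width: 0.0149
t 3.7 shift cm [-1.88  0.35  0.24] turn [ 0.002  0.004 -0.236] | target [0.605 0.062 0.159] F [-2.3  4.4  6. ] j [-0.14  0.27  2.02  0.7   0.61  0.25] w 0.0149
now in case [-0.022  0.051  0.065]
```

View pics/c4.png

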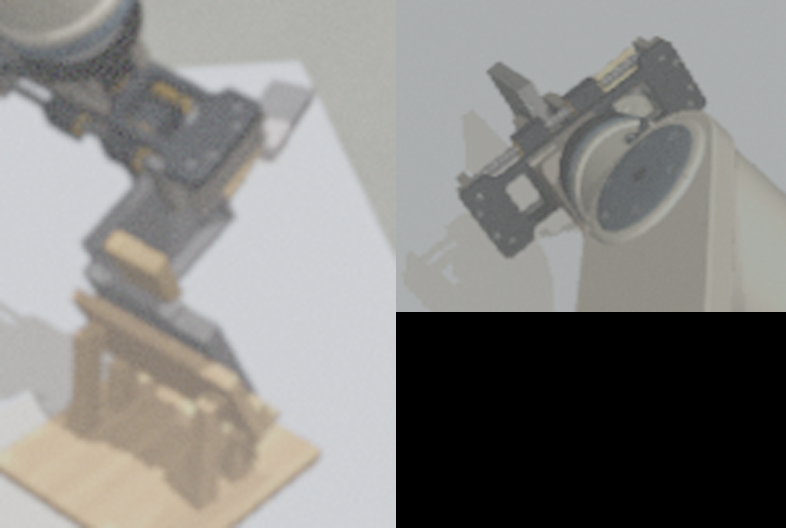

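```bash
python3 -m creep '[[0.62,0,0,0,0,0.096,0],[1.25,0,0,0,0,0.19,0],[1.87,0.1,0,0,0,0.288,0],[2.47,0.2,0,0,0,0.38,0],[3.09,0.4,0,0,0,0.48,0]]'; python3 go.py -.02 .0703 .0622 1.372
```

```text
clock: 4.3
eef_pos: [0.6338, 0.0206, 0.1595]
eef_rot: [[0.213, -0.898, 0.384], [-0.945, -0.089, 0.316], [-0.25, -0.43, -0.868]]
ft_force: [-3.4, 2.6, 4.8]
gripper_width: 0.0147
t 4.3 shift cm [-4.47  2.2   0.23] turn [ 0.004  0.003 -0.718] | target [0.605 0.062 0.159] F [-3.4  2.6  4.8] j [-0.19  0.3   1.98  0.7   0.63  0.69] w 0.0147
now in case [-0.022  0.021  0.059]
```

```bash
python3 -m creep '[[0.65,0,0,0,0,0.1,0],[1.3,0,0,0,0,0.2,0],[1.95,0.07,0,0,0,0.3,0],[1.95,0.07,0,0,0,0.3,0]]'; python3 go.py -.02 .0703 .0622 1.372; python3 look.py 5
```

```text
clock: 4.7
eef_pos: [0.6372, 0.0015, 0.1538]
eef_rot: [[-0.06, -0.921, 0.384], [-0.929, 0.192, 0.315], [-0.364, -0.338, -0.868]]
ft_force: [-1.8, 1.3, 0.4]
gripper_width: 0.015
t 4.7 shift cm [-5.59  3.91  0.2 ] turn [ 0.005  0.002 -1.016] | target [0.605 0.062 0.159] F [-1.8  1.3  0.4] j [-0.22  0.32  1.97  0.71  0.65  0.95] w 0.015
now in case [-0.022  0.004  0.048]
```

View pics/c5.png

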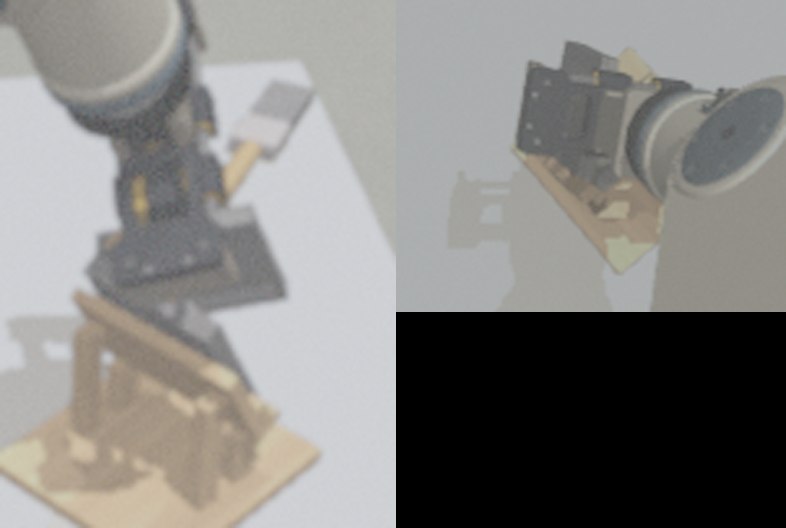

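```bash
python3 -m creep '[[0,0,0,0,0,0,0.3],[0,0,0,0,0,0,0.35],[0,0,-1,0,0,0,0.35],[0,0,-4,0,0,0,0.35],[0,0,-6,0,0,0,0.35]]'; python3 -m creep '[[-1,0,-1,0,0,0,0.1],[-2,0,-1,0,0,0,0],[-3.5,0,-1,0,0,0,0],[-3.5,0,-1,0,0,0,0]]'; python3 go.py -.02 .0703 .0622 1.372; python3 look.py 6
```

```text
clock: 5.3
eef_pos: [0.6141, -0.0176, 0.2078]
eef_rot: [[-0.058, -0.921, 0.385], [-0.93, 0.19, 0.315], [-0.363, -0.34, -0.868]]
ft_force: [-0.5, -0.2, -0.1]
gripper_width: 0.0323
clock: 5.7
eef_pos: [0.6128, 0.0136, 0.2284]
eef_rot: [[-0.057, -0.921, 0.385], [-0.93, 0.189, 0.316], [-0.364, -0.34, -0.867]]
ft_force: [-0.5, -0.4, -0.2]
gripper_width: 0.0022
t 5.7 shift cm [-1.9   3.94  7.22] turn [ 0.003  0.002 -1.012] | target [0.605 0.062 0.159] F [-0.5 -0.4 -0.2] j [-0.21  0.17  1.96  0.6   0.76  1.1 ] w 0.0022
now in case [-0.092  0.028  0.076]
```

View pics/c6.png

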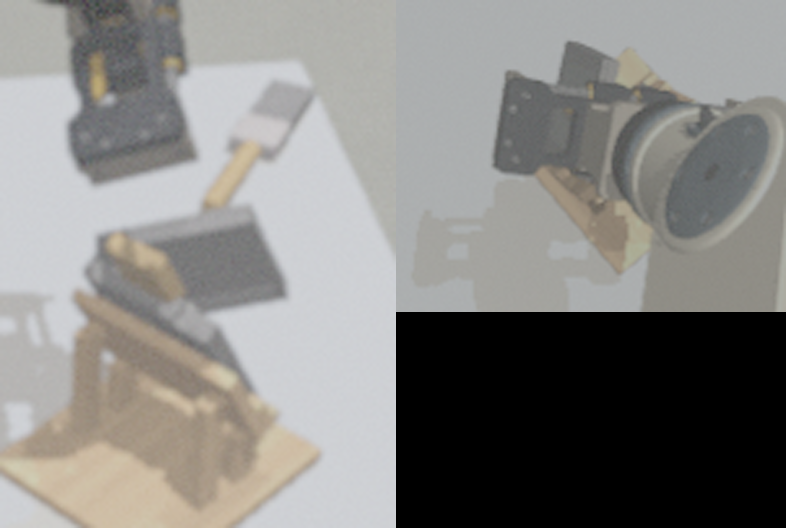

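```bash
python3 -m creep '[[0,0,2.5,0,0,0,0],[0,0,5,0,0,0,0],[0,0,7,0,0,0,0],[0.8,0,7,0,0,0,0],[0.8,0,7,0,0,0,0]]'; python3 go.py -.02 .0703 .0622 1.372
```

```text
clock: 6.3
eef_pos: [0.6386, 0.0261, 0.163]
eef_rot: [[-0.059, -0.922, 0.383], [-0.93, 0.191, 0.315], [-0.364, -0.337, -0.868]]
ft_force: [-0.8, -0.0, 1.2]
gripper_width: 0.0002
t 6.3 shift cm [-2.96  3.87  0.17] turn [ 0.006  0.002 -1.015] | target [0.605 0.062 0.159] F [-0.8 -0.   1.2] j [-0.18  0.3   1.97  0.69  0.64  1.02] w 0.0002
now in case [-0.021  0.022  0.067]
```

```bash
python3 -m creep '[[0.6,-0.2,0,0,0,0.08,0],[1.1,-0.4,0,0,0,0.15,0],[1.65,-0.6,0,0,0,0.23,0],[2.15,-0.7,0,0,0,0.3,0],[2.7,-0.75,0,0,0,0.38,0]]'; python3 go.py -.02 .0703 .0622 1.372;python3 look.py 7
```

```text
clock: 6.8
eef_pos: [0.6444, -0.0001, 0.1578]
eef_rot: [[-0.398, -0.832, 0.385], [-0.791, 0.524, 0.316], [-0.465, -0.179, -0.867]]
ft_force: [0.8, 2.4, 0.7]
gripper_width: 0.0001
t 6.8 shift cm [-3.39  6.46  0.32] turn [ 0.004  0.001 -1.397] | target [0.605 0.062 0.159] F [0.8 2.4 0.7] j [-0.22  0.32  1.95  0.7   0.65  1.34] w 0.0001
now in case [-0.023 -0.002  0.054]
```

View pics/c7.png

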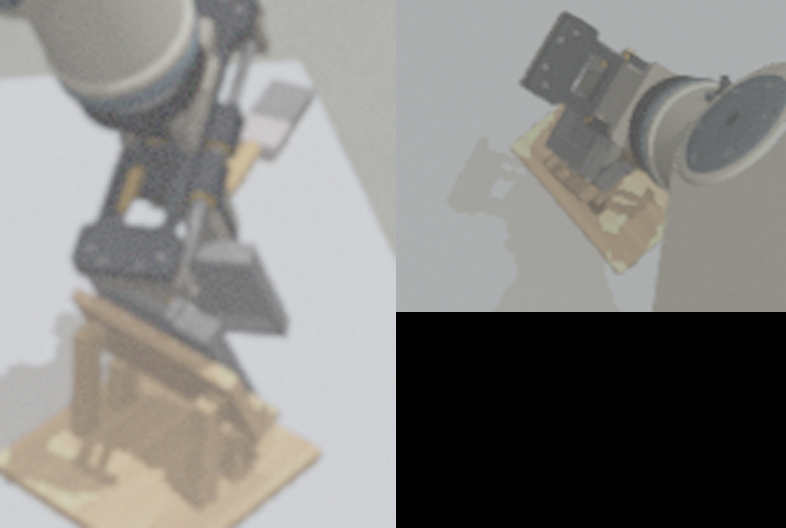

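```bash
python3 -m creep '[[0.5,-0.2,0,0,0,0.07,0],[0.95,-0.38,0,0,0,0.14,0],[1.45,-0.5,0,0,0,0.21,0],[1.9,-0.65,0,0,0,0.28,0],[2.4,-0.72,0,0,0,0.35,0]]'; python3 go.py -.02 .0703 .0622 1.372
```

```text
clock: 7.4
eef_pos: [0.6414, -0.0227, 0.1481]
eef_rot: [[-0.657, -0.647, 0.386], [-0.565, 0.762, 0.315], [-0.498, -0.011, -0.867]]
ft_force: [0.8, 1.5, 1.4]
gripper_width: 0.0004
t 7.4 shift cm [-2.95  8.75  0.3 ] turn [ 0.003  0.    -1.744] | target [0.605 0.062 0.159] F [0.8 1.5 1.4] j [-0.27  0.34  1.95  0.72  0.66  1.63] w 0.0004
now in case [-0.023 -0.018  0.035]
```

```bash
python3 -m creep '[[0.2,0,0,0,0,0.02,0],[0.4,0,0,0,0,0.02,0],[0.6,0,0,0,0,0.02,0],[0.6,0,0,0,0,0.02,0]]'; python3 go.py -.02 .0703 .0622 1.372;python3 look.py 8
```

```text
clock: 7.8
eef_pos: [0.6374, -0.0261, 0.1444]
eef_rot: [[-0.67, -0.635, 0.386], [-0.551, 0.773, 0.315], [-0.498, -0.002, -0.867]]
ft_force: [2.5, 0.5, 3.5]
gripper_width: 0.0003
t 7.8 shift cm [-3.43  8.81  0.24] turn [ 0.004 -0.    -1.763] | target [0.605 0.062 0.159] F [2.5 0.5 3.5] j [-0.28  0.34  1.96  0.73  0.66  1.63] w 0.0003
now in case [-0.022 -0.018  0.029]
```

View pics/c8.png

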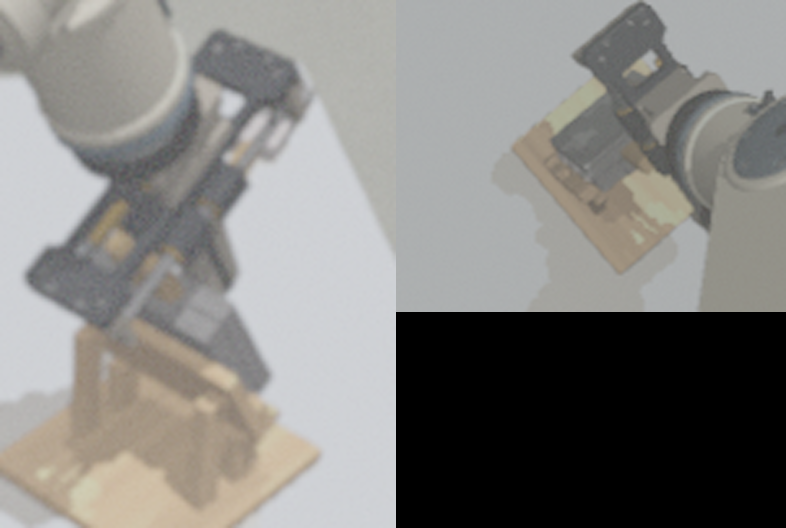

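```bash
python3 -m creep '[[0.2,0,0,0,0,0,0],[0.4,0,0,0,0,0,0],[0.4,0,0,0,0,0,0],[0.4,0,0,0,0,0,0]]'; python3 go.py -.02 .0703 .0622 1.372
```

```text
clock: 8.3
eef_pos: [0.6361, -0.0273, 0.1441]
eef_rot: [[-0.669, -0.634, 0.388], [-0.55, 0.773, 0.316], [-0.5, -0.002, -0.866]]
ft_force: [3.8, 4.9, 12.8]
gripper_width: 0.0
t 8.3 shift cm [-3.58  8.82  0.31] turn [ 0.001  0.002 -1.763] | target [0.605 0.062 0.159] F [ 3.8  4.9 12.8] j [-0.28  0.34  1.97  0.74  0.66  1.62] w 0.0
now in case [-0.023 -0.018  0.027]
```

```bash
python3 -m creep '[[-1,0,0,0,0,0,0],[-2,0,-3,0,0,0,0.3],[-2.5,0,-6,0,0,0,0.5],[-2.5,0,-10,0,0,0,0.5],[-2.5,0,-10,0,0,0,0.5]]'; python3 go.py -.125 -.003 0 3.1416;python3 look.py 9
```

```text
clock: 8.8
eef_pos: [0.6128, -0.0468, 0.2447]
eef_rot: [[-0.669, -0.634, 0.388], [-0.551, 0.773, 0.314], [-0.499, -0.004, -0.867]]
ft_force: [-1.1, -0.8, -0.1]
gripper_width: 0.0305
t 8.8 shift cm [5.08 1.6  0.03] turn [-0.    -0.002  0.008] | target [ 0.569 -0.062  0.219] F [-1.1 -0.8 -0.1] j [-0.33  0.18  1.92  0.6   0.85  1.77] w 0.0305
now in case [-0.125 -0.019  0.051]
```

View pics/c9.png

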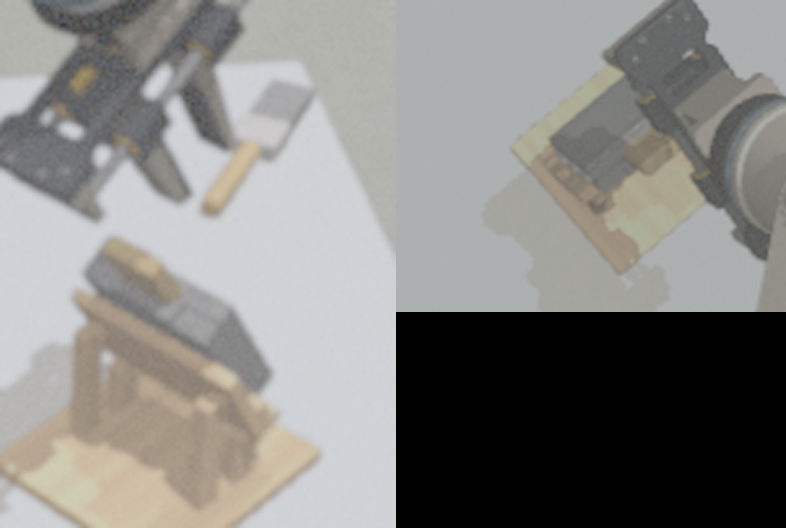

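Run:
```python
from h import *
a=cv2.imread('pics/s9.png');b=cv2.imread('pics/t9.png')
crop(a,345,215,420,290,7,'pics/s9c.png',.45);crop(b,290,160,360,225,8,'pics/t9c.png',.4)
A=cv2.imread('pics/s9c.png');B=cv2.imread('pics/t9c.png')
```

```text
(no output)
```

View pics/s9c.png

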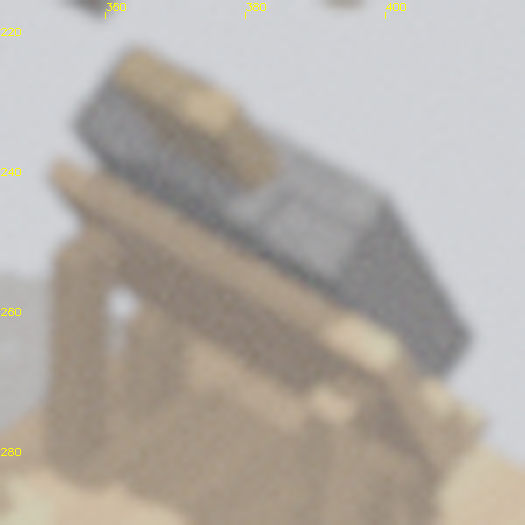

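View pics/t9c.png

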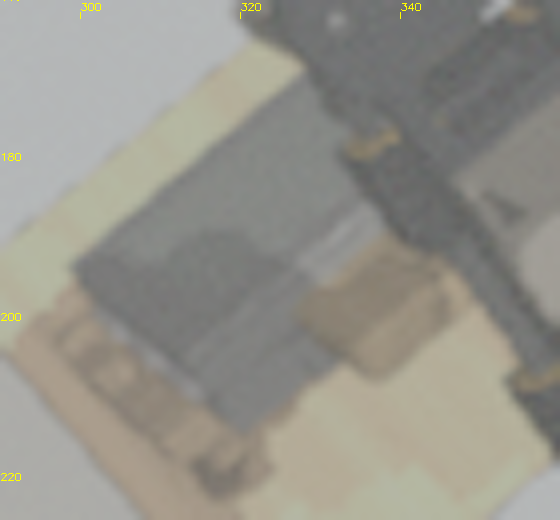

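Run:
```python
from h import *
np.set_printoptions(precision=4,suppress=True)
t=tri([(355.7,232.9),(364.3,222.1)],[(320,213.8),(313.8,205.6)])
print(t, tf(np.linalg.inv(TC),t[:,:3]))
print('side resid pred-obs', proj('side',tf(TC,[(-.05,-.05,.015),(.05,-.05,.015),(.05,-.05,-.015),(-.05,-.05,-.015),(-.05,.05,-.015)]))-[(400,244.3),(412.1,262.9),(408.6,268.6),(393.6,254.3),(355.7,232.9)])
print('top',proj('top',tf(TC,[(.05,.05,.015),(-.05,.05,.015),(-.05,.05,-.015),(-.095,.02,.007),(-.095,.02,-.007)]))-[(299.4,193.1),(313.8,205.6),(320,213.8),(333,203.8),(337.3,207.8)])
# per-view offset in world at known height
```

```text
[[ 0.5561 -0.0074  0.1413  0.0021]
 [ 0.5736  0.0056  0.1575  0.0057]] [[-0.0453  0.0477 -0.0175]
 [-0.0484  0.0468  0.0095]]
side resid pred-obs [[ 1.3132 -4.3815]
 [ 1.1057 -0.5028]
 [-3.727   5.0096]
 [-1.3055 -2.4475]
 [-1.3485 -2.4454]]
top [[-1.7342 -0.0759]
 [-2.2956 -2.0829]
 [-0.6888 -0.0451]
 [-1.0474 -1.4022]
 [-1.6768 -0.4097]]
```

```bash
python3 go.py -.115 -.002 -.001 1.5708
```

```text
t 8.9 shift cm [5.01 1.56 0.72] turn [ 0.005 -0.001 -1.565] | target [ 0.571 -0.059  0.21 ] F [-0.1  0.6 -0.9] j [-0.33  0.18  1.92  0.6   0.84  1.77] w 0.0384
now in case [-0.122 -0.017  0.049]
```

```bash
python3 -m creep '[[1,0.3,0,0,0,-0.15,0.75],[2,0.6,0,0,0,-0.3,0.75],[3,0.9,0,0,0,-0.45,0.75],[4,1.2,0,0,0,-0.6,0.75],[5,1.56,0,0,0,-0.75,0.75]]';python3 -m creep '[[0,0,0,0,0,-0.15,0.75],[0,0,0,0,0,-0.3,0.75],[0,0,0,0,0,-0.45,0.75],[0,0,0,0,0,-0.6,0.75],[0,0,0,0,0,-0.75,0.75]]'; python3 go.py -.115 -.002 -.001 1.5708
```

```text
clock: 9.4
eef_pos: [0.5678, -0.0604, 0.2137]
eef_rot: [[-0.053, -0.923, 0.381], [-0.93, 0.184, 0.317], [-0.362, -0.338, -0.869]]
ft_force: [-0.1, 0.3, 0.5]
gripper_width: 0.0688
clock: 9.9
eef_pos: [0.568, -0.0602, 0.2139]
eef_rot: [[0.59, -0.712, 0.381], [-0.806, -0.499, 0.317], [-0.035, -0.494, -0.869]]
ft_force: [-0.4, 0.1, 0.7]
gripper_width: 0.0692
t 9.9 shift cm [ 0.11 -0.1   0.51] turn [ 0.006  0.006 -0.06 ] | target [ 0.571 -0.059  0.21 ] F [-0.4  0.1  0.7] j [-0.39  0.16  2.01  0.64  0.82  0.15] w 0.0692
now in case [-0.12  -0.001 -0.002]
```

Advance onto the handle (TCP to x≈-0.060), jaws spanning its width.

```bash
python3 -m creep '[[0.1,-0.1,1.5,0.006,0.006,-0.06,0.7],[0.1,-0.1,3,0.006,0.006,-0.06,0.7],[0.1,-0.1,4.5,0.006,0.006,-0.06,0.7],[0.1,-0.1,5.8,0.006,0.006,-0.06,0.7],[0.1,-0.1,5.8,0.006,0.006,-0.06,0.7]]'; python3 go.py -.060 -.002 -.001 1.5708;python3 look.py 10
```

```text
clock: 10.4
eef_pos: [0.5921, -0.0421, 0.1639]
eef_rot: [[0.625, -0.677, 0.389], [-0.781, -0.54, 0.315], [-0.003, -0.5, -0.866]]
ft_force: [0.3, -0.3, -0.5]
gripper_width: 0.0642
t 10.4 shift cm [0.01 0.01 0.18] turn [-0.001  0.    -0.007] | target [ 0.593 -0.042  0.162] F [ 0.3 -0.3 -0.5] j [-0.33  0.26  2.03  0.73  0.7   0.03] w 0.0642
now in case [-0.062 -0.002 -0.001]
```

View pics/c10.png

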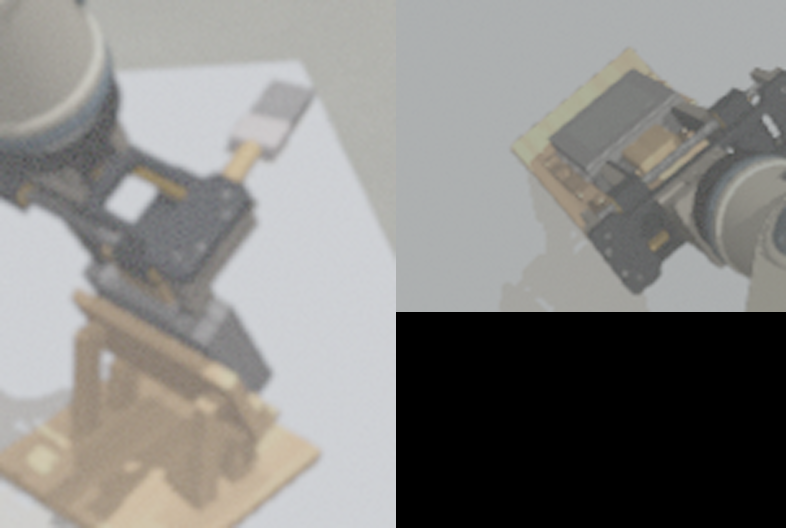

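```bash
python3 -m creep '[[0,0,0,0,0,0,0.6],[0,0,0,0,0,0,0.5],[0,0,0,0,0,0,0.45],[0,0,0,0,0,0,0.4],[0,0,0,0,0,0,0.4]]' 5; python3 go.py -.060 -.002 -.001 1.5708;python3 look.py 11
```

```text
clock: 11.0
eef_pos: [0.5924, -0.0429, 0.1667]
eef_rot: [[0.625, -0.675, 0.392], [-0.781, -0.54, 0.314], [-0.0, -0.503, -0.865]]
ft_force: [-4.0, 1.8, 6.8]
gripper_width: 0.0404
t 11.0 shift cm [-0.08  0.14  0.44] turn [-0.003 -0.003 -0.005] | target [ 0.593 -0.042  0.162] F [-4.   1.8  6.8] j [-0.34  0.25  2.03  0.72  0.7   0.03] w 0.0404
now in case [-0.064 -0.003  0.   ]
```

View pics/c11.png

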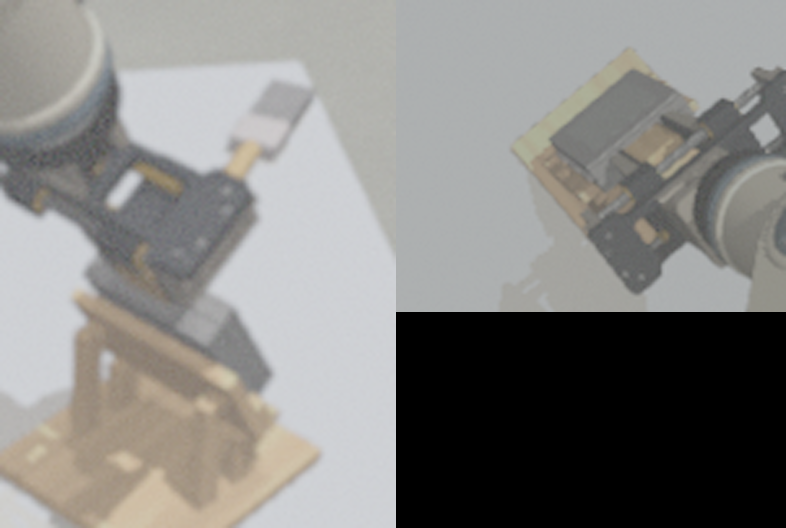

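Run:
```python
from h import *
np.set_printoptions(precision=2,suppress=True)
P=tf(TC,[(-.02,.065,-.015),(-.02,-.065,-.015),(-.02,.065,-.025),(-.02,-.065,-.025),(-.02,.060,-.015),(-.05,.05,-.015),(-.05,-.05,-.015),(-.05,-.05,.015)])
print(proj('side',P));print(proj('top',P))
a=cv2.imread('pics/s9.png');b=cv2.imread('pics/t9.png');b0=cv2.imread('pics/t0.png') if 0 else cv2.imread('pics/top0.png')
crop(a,345,225,425,290,9,'pics/z1.png',.45);crop(b0,300,160,365,225,9,'pics/z2.png',.4)
```

```text
[[353.62 234.41]
 [402.2  262.1 ]
 [350.77 238.08]
 [399.24 266.06]
 [355.38 235.41]
 [354.35 230.45]
 [392.29 251.85]
 [401.31 239.92]]
[[309.55 214.52]
 [354.17 177.31]
 [312.08 217.79]
 [356.49 180.69]
 [311.28 213.07]
 [319.31 213.75]
 [354.52 184.33]
 [347.25 173.8 ]]
```

View pics/z1.png

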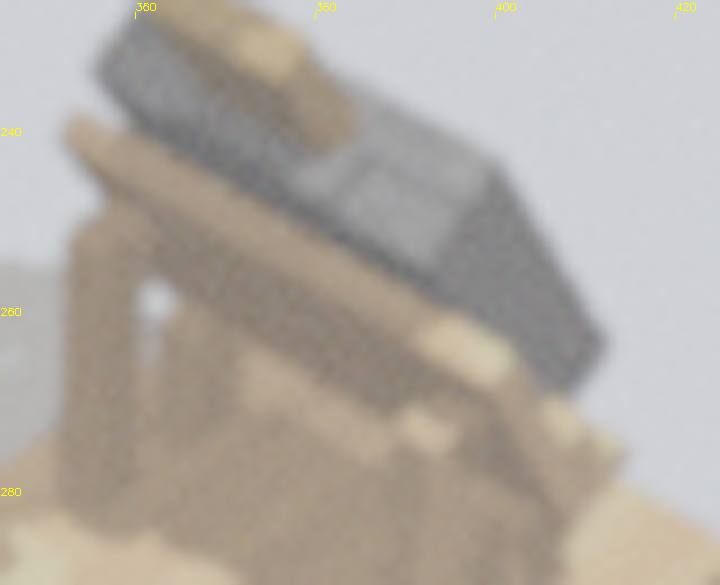

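View pics/z2.png

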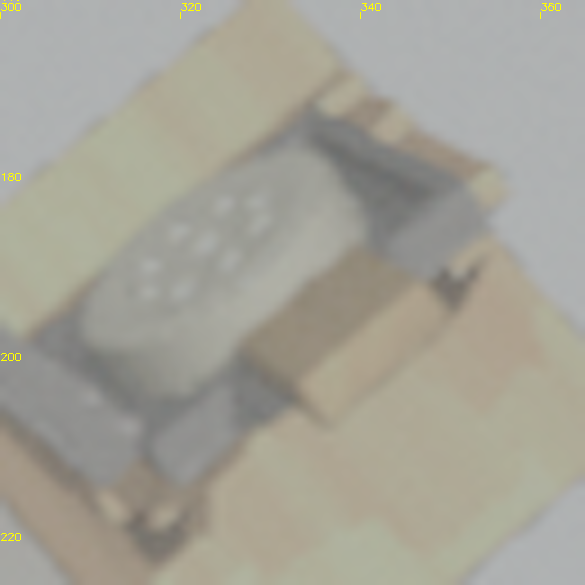

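```bash
python3 -m creep '[[0,0,0,0,0,0,0.55],[0,0,0,0,0,0,0.7],[0,0,-2,0,0,0,0.7],[0,0,-4,0,0,0,0.7],[0,0,-5.5,0,0,0,0.7]]'; python3 go.py -.115 -.003 0 3.1416
```

```text
clock: 11.6
eef_pos: [0.5712, -0.061, 0.2148]
eef_rot: [[0.624, -0.675, 0.393], [-0.781, -0.54, 0.313], [0.001, -0.502, -0.865]]
ft_force: [-0.3, -0.0, -0.7]
gripper_width: 0.0644
t 11.6 shift cm [-0.05  0.02  0.5 ] turn [-0.005 -0.001  1.566] | target [ 0.573 -0.059  0.21 ] F [-0.3 -0.  -0.7] j [-0.39  0.16  2.02  0.65  0.8   0.08] w 0.0644
now in case [-0.12  -0.004  0.   ]
```

```bash
python3 -m creep '[[0,0,0,0,0,0.15,0.45],[0,0,0,0,0,0.3,0.45],[0,0,0,0,0,0.45,0.45],[0,0,0,0,0,0.6,0.45],[0,0,0,0,0,0.75,0.45]]';python3 -m creep '[[0,0,0,0,0,0.15,0.45],[0,0,0,0,0,0.3,0.45],[0,0,0,0,0,0.45,0.45],[0,0,0,0,0,0.6,0.45],[0,0,0,0,0,0.75,0.45]]'; python3 go.py -.062 -.003 0 3.1416
```

```text
clock: 12.1
eef_pos: [0.5713, -0.0607, 0.2141]
eef_rot: [[-0.009, -0.92, 0.393], [-0.939, 0.143, 0.313], [-0.344, -0.366, -0.865]]
ft_force: [0.2, 0.5, 0.3]
gripper_width: 0.0417
clock: 12.6
eef_pos: [0.5713, -0.0607, 0.2141]
eef_rot: [[-0.634, -0.667, 0.393], [-0.589, 0.745, 0.313], [-0.501, -0.033, -0.865]]
ft_force: [0.3, -0.0, -0.3]
gripper_width: 0.0417
t 12.6 shift cm [0.02 0.05 5.72] turn [-0.004  0.003  0.059] | target [ 0.593 -0.043  0.164] F [ 0.3 -0.  -0.3] j [-0.39  0.16  2.02  0.66  0.8   1.59] w 0.0417
now in case [-0.119 -0.003  0.   ]
```

```bash
python3 -m creep '[[0,0.05,1.5,-0.004,0.003,0.059,0.45],[0,0.05,3,-0.004,0.003,0.059,0.45],[0,0.05,4.5,-0.004,0.003,0.059,0.45],[0,0.05,5.8,-0.004,0.003,0.059,0.45],[0,0.05,5.8,-0.004,0.003,0.059,0.45]]'; python3 go.py -.062 -.003 0 3.1416; python3 look.py 12
```

```text
clock: 13.1
eef_pos: [0.5931, -0.041, 0.1616]
eef_rot: [[-0.669, -0.635, 0.385], [-0.551, 0.772, 0.316], [-0.498, -0.001, -0.867]]
ft_force: [-1.1, -0.1, 0.4]
gripper_width: 0.0414
t 13.1 shift cm [-0.07 -0.13 -0.29] turn [ 0.003 -0.002  0.007] | target [ 0.593 -0.043  0.164] F [-1.1 -0.1  0.4] j [-0.33  0.26  2.03  0.72  0.7   1.59] w 0.0414
now in case [-0.059 -0.002 -0.001]
```

View pics/c12.png

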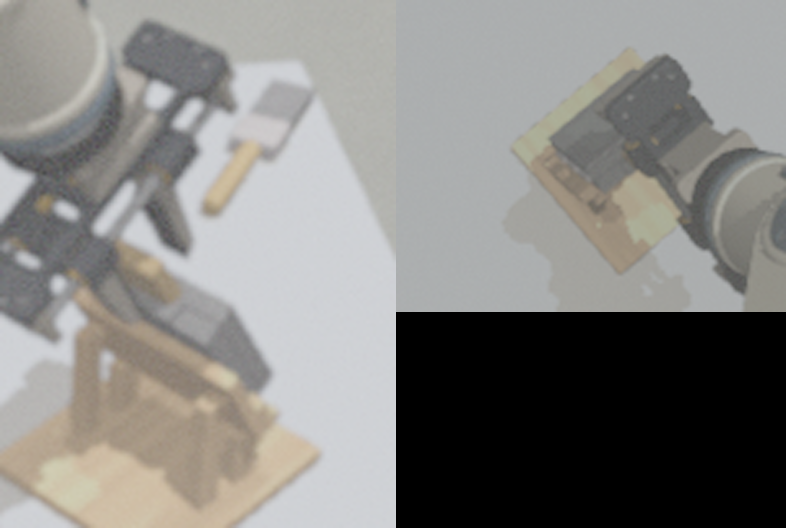

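```bash
python3 -m creep '[[-0.05,-0.1,-0.3,0,0,0.007,0.4],[-0.05,-0.1,-0.3,0,0,0.007,0.3],[-0.05,-0.1,-0.3,0,0,0.007,0.2],[-0.05,-0.1,-0.3,0,0,0.007,0.1],[-0.05,-0.1,-0.3,0,0,0.007,0.1]]' 8; python3 go.py -.062 -.003 0 3.1416;python3 -m creep '[[0,0,0,0,0,0,0.05],[0,0,0,0,0,0,0.0],[0,0,0,0,0,0,0.0]]' 45;python3 go.py -.062 -.003 0 3.1416
```

```text
clock: 13.7
eef_pos: [0.5934, -0.0437, 0.1669]
eef_rot: [[-0.673, -0.629, 0.388], [-0.545, 0.777, 0.314], [-0.5, -0.0, -0.866]]
ft_force: [-3.2, -2.3, 4.1]
gripper_width: 0.0141
t 13.7 shift cm [0.07 0.1  0.24] turn [-0. -0. -0.] | target [ 0.593 -0.043  0.164] F [-3.2 -2.3  4.1] j [-0.34  0.25  2.02  0.72  0.7   1.61] w 0.0141
now in case [-0.064 -0.004  0.001]
clock: 14.0
eef_pos: [0.5935, -0.0436, 0.167]
eef_rot: [[-0.673, -0.629, 0.388], [-0.545, 0.777, 0.314], [-0.5, -0.0, -0.866]]
ft_force: [-4.0, -3.2, 5.6]
gripper_width: 0.0137
t 14.0 shift cm [0.08 0.1  0.24] turn [-0. -0. -0.] | target [ 0.593 -0.043  0.164] F [-4.  -3.2  5.6] j [-0.34  0.25  2.02  0.72  0.7   1.61] w 0.0137
now in case [-0.064 -0.004  0.001]
```

```bash
python3 -m creep '[[-0.2,0,-0.5,0,0,0,0],[-0.6,0,-1.5,0,0,0,0],[-1,0,-3,0,0,0,0],[-1,0,-5,0,0,0,0],[-1,0,-7,0,0,0,0]]'; python3 -m creep '[[0,0,-2,0,0,0,0],[0,0,-4,0,0,0,0],[0,0,-5.5,0,0,0,0],[0,0,-6,0,0,0,0]]';python3 go.py -.062 -.003 0 3.1416;python3 - <<'E'
from h import *
a=eyes.camera('side');b=eyes.camera('top');crop(a,290,60,450,300,2.4,'pics/s13.png',.45)
crop(b,240,100,400,260,3,'pics/t13.png',.45)
E
```

```text
clock: 14.5
eef_pos: [0.5724, -0.0601, 0.2337]
eef_rot: [[-0.673, -0.63, 0.387], [-0.545, 0.777, 0.315], [-0.499, 0.001, -0.867]]
ft_force: [-0.3, -0.9, -4.1]
gripper_width: 0.0134
clock: 14.9
eef_pos: [0.5497, -0.0797, 0.2867]
eef_rot: [[-0.673, -0.629, 0.39], [-0.545, 0.778, 0.313], [-0.5, -0.002, -0.866]]
ft_force: [1.2, 0.3, -4.3]
gripper_width: 0.0137
t 14.9 shift cm [ 1.15  0.17 13.44] turn [-0.002  0.     0.   ] | target [ 0.593 -0.043  0.164] F [ 1.2  0.3 -4.3] j [-0.44  0.05  1.96  0.58  0.97  1.72] w 0.0137
now in case [-0.197 -0.004  0.011]
```

View pics/s13.png

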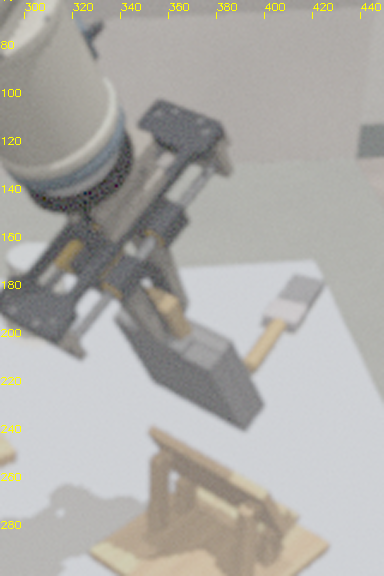

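View pics/t13.png

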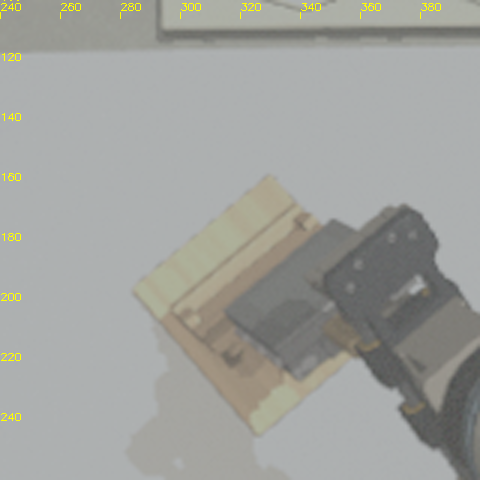

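```bash
for i in 1 2; do :; done; python3 -m creep '[[0,0,0,0,0,-0.12,0],[0,0,0,0,0,-0.24,0],[0,0,0,0,0,-0.38,0],[0,0,0,0,0,-0.52,0],[0,0,0,0,0,-0.66,0]]' >/dev/null; python3 -m creep '[[0,0,0,0,0,-0.14,0],[0,0,0,0,0,-0.28,0],[0,0,0,0,0,-0.42,0],[0,0,0,0,0,-0.56,0],[0,0,0,0,0,-0.7,0]]'; python3 go.py -.196 -.0035 .011 0;python3 look.py 14
```

```text
clock: 16.0
eef_pos: [0.5494, -0.0783, 0.2833]
eef_rot: [[0.479, -0.788, 0.386], [-0.872, -0.375, 0.315], [-0.104, -0.488, -0.867]]
ft_force: [0.6, 0.3, -4.5]
gripper_width: 0.0135
t 16.0 shift cm [ 0.01 -0.07 -0.28] turn [-0.     0.003 -1.777] | target [ 0.549 -0.079  0.286] F [ 0.6  0.3 -4.5] j [-0.44  0.06  1.96  0.58  0.97  0.36] w 0.0135
now in case [-0.193 -0.003  0.01 ]
```

View pics/c14.png

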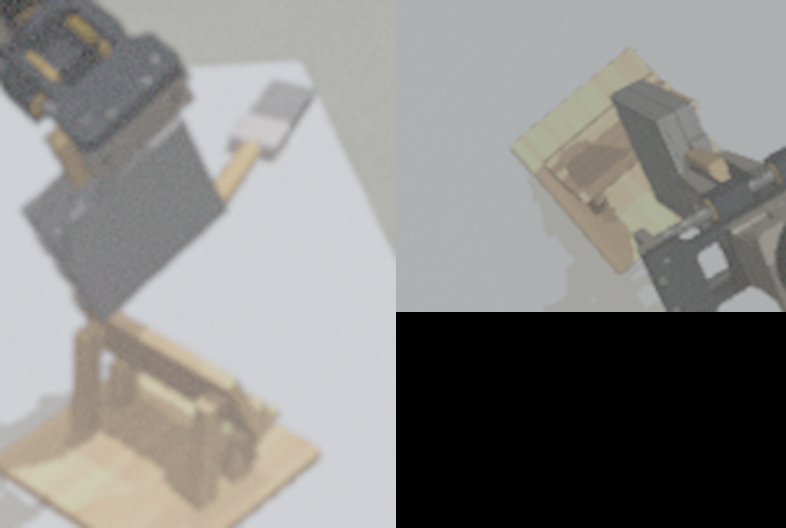

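```bash
python3 -m creep '[[0,0,-0.8,0,0,-0.1,0],[0,0,-1.5,0,0,-0.24,0],[0,0,-1.5,0,0,-0.38,0],[0,0,-1.5,0,0,-0.52,0],[0,0,-1.5,0,0,-0.66,0]]' >/dev/null; python3 -m creep '[[0,0,0,0,0,-0.14,0],[0,0,0,0,0,-0.28,0],[0,0,0,0,0,-0.42,0],[0,0,0,0,0,-0.56,0],[0,0,0,0,0,-0.7,0]]'; python3 go.py -.196 0 .011 0
```

```text
clock: 17.1
eef_pos: [0.5436, -0.0832, 0.2966]
eef_rot: [[0.872, 0.299, 0.387], [0.18, -0.932, 0.315], [0.455, -0.205, -0.867]]
ft_force: [-0.4, 0.8, -4.1]
gripper_width: 0.0141
t 17.1 shift cm [-0.09 -0.33  1.25] turn [-0.001  0.002 -0.421] | target [ 0.547 -0.076  0.286] F [-0.4  0.8 -4.1] j [-0.46  0.04  1.95  0.57  1.   -0.99] w 0.0141
now in case [-0.208 -0.003  0.011]
```

```bash
python3 -m creep '[[0,-0.1,0,0,0,-0.14,0],[-0.05,-0.2,0,0,0,-0.28,0],[-0.05,-0.3,0,0,0.001,-0.421,0],[-0.05,-0.3,0,0,0.001,-0.421,0]]'; python3 go.py -.064 -.0005 .011 0;python3 - <<'E'
from h import *
a=eyes.camera('side');b=eyes.camera('top');cv2.imwrite('pics/s15f.png',a);cv2.imwrite('pics/t15f.png',b);crop(a,290,60,450,300,2.4,'pics/s15.png',.45)
crop(b,270,140,390,260,4.5,'pics/t15.png',.45)
E
```

```text
clock: 17.5
eef_pos: [0.5423, -0.0805, 0.2971]
eef_rot: [[0.675, 0.628, 0.388], [0.543, -0.778, 0.316], [0.5, -0.003, -0.866]]
ft_force: [0.5, 0.1, -4.2]
gripper_width: 0.0139
t 17.5 shift cm [-0.03  0.03 14.46] turn [-0.001  0.    -0.003] | target [ 0.598 -0.035  0.172] F [ 0.5  0.1 -4.2] j [-0.45  0.03  1.95  0.57  1.   -1.41] w 0.0139
now in case [-0.209 -0.     0.011]
```

View pics/s15.png

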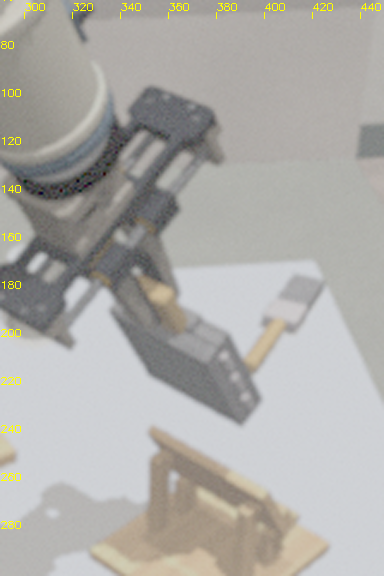

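View pics/t15.png

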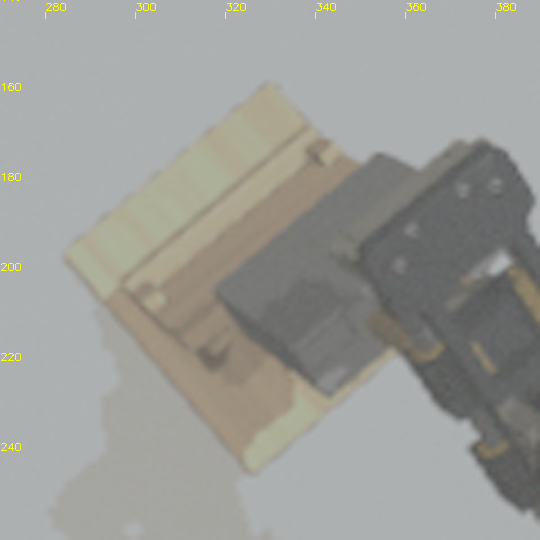

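Run:
```python
from h import *
np.set_printoptions(precision=4,suppress=True)
b=cv2.imread('pics/t15f.png');crop(b,285,155,355,225,9,'pics/z3.png',.4)
a=cv2.imread('pics/s15f.png');crop(a,340,230,430,300,8,'pics/z4.png',.4)
for z in(.065,.075):
    print(tf(np.linalg.inv(TC),onz('top',[(303.8,206.2),(340.7,173.8),(297.1,202.7)],z)))
```

```text
[[ 0.0429  0.0581 -0.0173]
 [ 0.0445 -0.0578 -0.0145]
 [ 0.0511  0.0648 -0.0031]]
[[ 0.0336  0.059  -0.0134]
 [ 0.0352 -0.0559 -0.0106]
 [ 0.0417  0.0655  0.0007]]
```

View pics/z3.png

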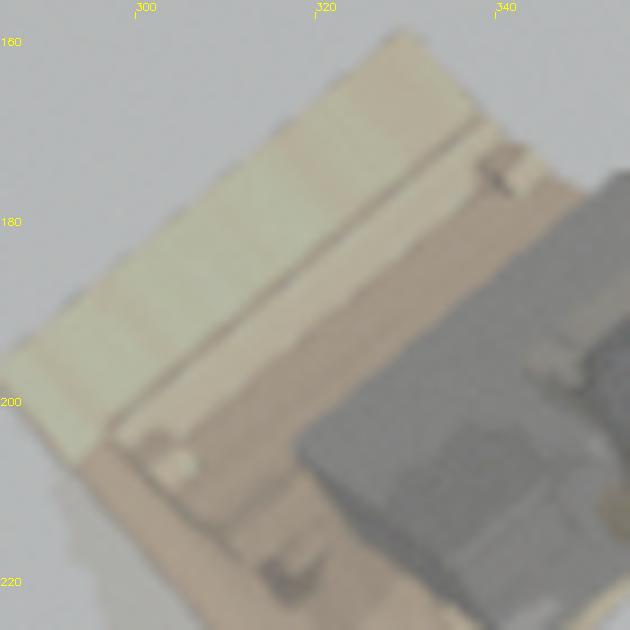

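View pics/z4.png

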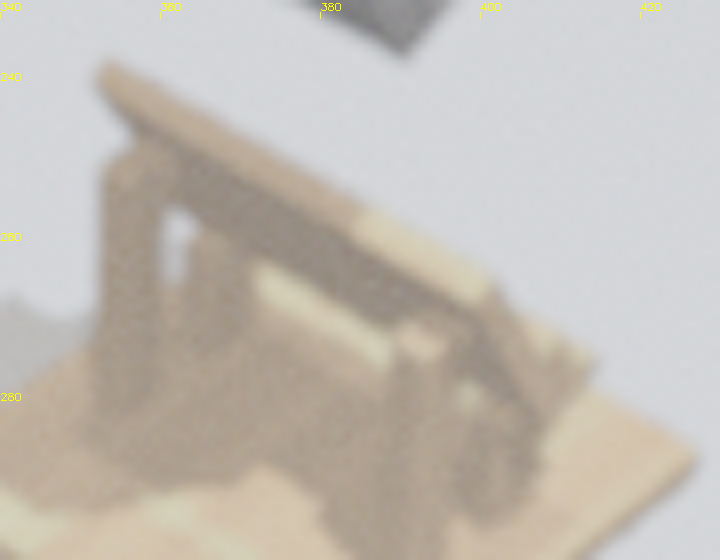

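```bash
python3 -m creep '[[0,0,2,0,0,0,0],[0,0,4.5,0,0,0,0],[0,0,7,0,0,0,0],[0,0,9.5,0,0,0,0],[0,0,11,0,0,0,0]]' ; python3 go.py -.072 -.0005 .011 0;python3 look.py 16
```

```text
clock: 18.1
eef_pos: [0.5852, -0.0455, 0.2006]
eef_rot: [[0.677, 0.626, 0.387], [0.54, -0.78, 0.316], [0.499, -0.005, -0.866]]
ft_force: [0.9, 1.2, -5.0]
gripper_width: 0.0134
t 18.1 shift cm [0.   0.03 2.53] turn [-0.002  0.001 -0.006] | target [ 0.595 -0.038  0.179] F [ 0.9  1.2 -5. ] j [-0.35  0.19  2.01  0.66  0.77 -1.47] w 0.0134
now in case [-0.097 -0.     0.011]
```

View pics/c16.png

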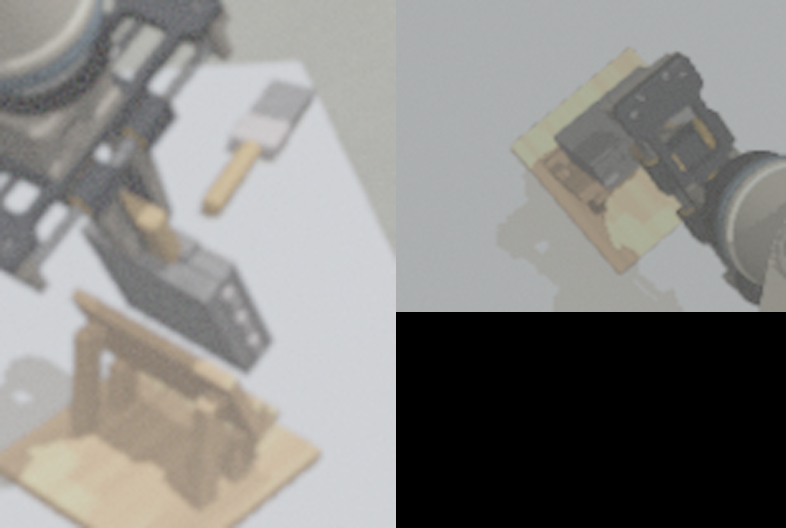

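Now to 6 mm above the lip, then toward the board (−z_case = −tool x) and down slowly.

```bash
python3 -m creep '[[0,0,0.8,0,0,-0.006,0],[0,0,1.5,0,0,-0.006,0],[-0.2,0,2.2,0,0,-0.006,0],[-0.4,0,2.5,0,0,-0.006,0],[-0.6,0,2.6,0,0,-0.006,0]]' ; python3 go.py -.064 -.0005 .001 0; python3 -m creep '[[-0.1,0,0,0,0,0,0],[-0.2,0,0,0,0,0,0],[-0.2,0,0,0,0,0,0]]';python3 go.py -.064 -.0005 .001 0
```

```text
clock: 18.7
eef_pos: [0.5912, -0.0413, 0.1765]
eef_rot: [[0.67, 0.633, 0.388], [0.549, -0.774, 0.315], [0.5, 0.002, -0.866]]
ft_force: [0.1, 0.5, -4.1]
gripper_width: 0.0137
t 18.7 shift cm [-0.43 -0.02  0.88] turn [-0.001 -0.     0.005] | target [ 0.592 -0.041  0.167] F [ 0.1  0.5 -4.1] j [-0.33  0.24  2.02  0.7   0.72 -1.52] w 0.0137
now in case [-0.073 -0.001  0.005]
clock: 19.0
eef_pos: [0.59, -0.0426, 0.176]
eef_rot: [[0.67, 0.633, 0.389], [0.549, -0.774, 0.315], [0.5, 0.002, -0.866]]
ft_force: [-0.1, 0.4, -4.7]
gripper_width: 0.0139
t 19.0 shift cm [-0.26 -0.05  0.93] turn [-0.    -0.001  0.005] | target [ 0.592 -0.041  0.167] F [-0.1  0.4 -4.7] j [-0.34  0.23  2.03  0.7   0.72 -1.52] w 0.0139
now in case [-0.073 -0.001  0.004]
```

```bash
python3 -m creep '[[-0.1,0,0.2,0,0,0.005,0],[-0.1,0,0.4,0,0,0.005,0],[-0.1,0,0.6,0,0,0.005,0],[-0.1,0,0.7,0,0,0.005,0]]';python3 go.py -.064 -.0005 .001 0; python3 -m creep '[[-0.1,0,0.1,0,0,0,0],[-0.15,0,0.2,0,0,0,0],[-0.15,0,0.2,0,0,0,0]]';python3 go.py -.064 -.0005 .001 0;python3 look.py 17
```

```text
clock: 19.4
eef_pos: [0.5921, -0.0406, 0.169]
eef_rot: [[0.673, 0.63, 0.388], [0.545, -0.777, 0.315], [0.5, -0.001, -0.866]]
ft_force: [0.0, -0.5, -3.9]
gripper_width: 0.0137
t 19.4 shift cm [-0.16 -0.02  0.18] turn [-0.001 -0.    -0.   ] | target [ 0.592 -0.041  0.167] F [ 0.  -0.5 -3.9] j [-0.33  0.25  2.03  0.72  0.7  -1.53] w 0.0137
now in case [-0.066 -0.001  0.003]
clock: 19.7
eef_pos: [0.592, -0.0409, 0.1672]
eef_rot: [[0.673, 0.63, 0.389], [0.545, -0.777, 0.315], [0.501, -0.0, -0.866]]
ft_force: [-2.4, -1.3, 1.3]
gripper_width: 0.0137
t 19.7 shift cm [-0.04 -0.04  0.04] turn [-0.    -0.001  0.   ] | target [ 0.592 -0.041  0.167] F [-2.4 -1.3  1.3] j [-0.33  0.25  2.03  0.72  0.7  -1.54] w 0.0137
now in case [-0.064 -0.001  0.001]
```

View pics/c17.png

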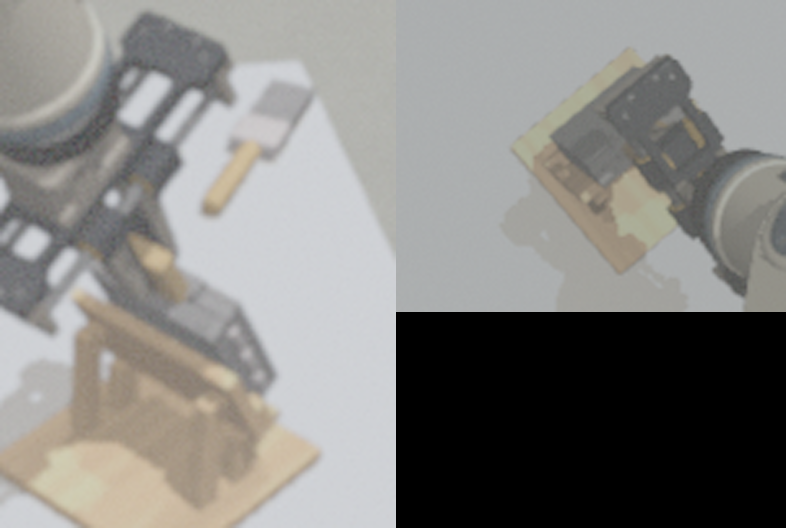

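```bash
python3 -m creep '[[-0.1,0,0,0,0,0,0],[-0.2,0,0,0,0,0,0],[-0.2,0,0,0,0,0,0]]';python3 go.py -.064 -.0005 .001 0;python3 -m creep '[[-0.1,0,0.1,0,0,0,0],[-0.2,0,0.2,0,0,0,0],[-0.2,0,0.2,0,0,0,0]]';python3 go.py -.064 -.0005 .001 0
```

```text
clock: 20.1
eef_pos: [0.5912, -0.0419, 0.1666]
eef_rot: [[0.672, 0.629, 0.39], [0.544, -0.777, 0.315], [0.502, 0.0, -0.865]]
ft_force: [-1.9, 1.9, 5.3]
gripper_width: 0.0139
t 20.1 shift cm [ 0.1  -0.07  0.04] turn [ 0.    -0.002 -0.   ] | target [ 0.592 -0.041  0.167] F [-1.9  1.9  5.3] j [-0.33  0.25  2.03  0.72  0.7  -1.54] w 0.0139
now in case [-0.064 -0.001 -0.   ]
clock: 20.4
eef_pos: [0.5911, -0.0421, 0.1662]
eef_rot: [[0.671, 0.63, 0.392], [0.544, -0.777, 0.317], [0.504, 0.001, -0.864]]
ft_force: [-15.9, -0.1, 29.7]
gripper_width: 0.0137
t 20.4 shift cm [ 0.14 -0.08  0.02] turn [ 0.001 -0.004  0.001] | target [ 0.592 -0.041  0.167] F [-15.9  -0.1  29.7] j [-0.34  0.25  2.03  0.73  0.7  -1.55] w 0.0137
now in case [-0.064 -0.001 -0.   ]
```

```bash
python3 -m creep '[[0.1,0,-0.1,0,0,0,0],[0.15,0,-0.2,0,0,0,0],[0.15,0,-0.2,0,0,0,0]]';python3 go.py -.064 -.0005 .001 0;python3 look.py 18
```

```text
clock: 20.7
eef_pos: [0.5906, -0.0425, 0.166]
eef_rot: [[0.673, 0.629, 0.39], [0.545, -0.777, 0.315], [0.501, 0.001, -0.866]]
ft_force: [-3.9, -2.2, 7.0]
gripper_width: 0.0137
t 20.7 shift cm [ 0.21 -0.08  0.03] turn [ 0.001 -0.001  0.   ] | target [ 0.592 -0.041  0.167] F [-3.9 -2.2  7. ] j [-0.34  0.25  2.03  0.72  0.7  -1.54] w 0.0137
now in case [-0.064 -0.001 -0.001]
```

View pics/c18.png

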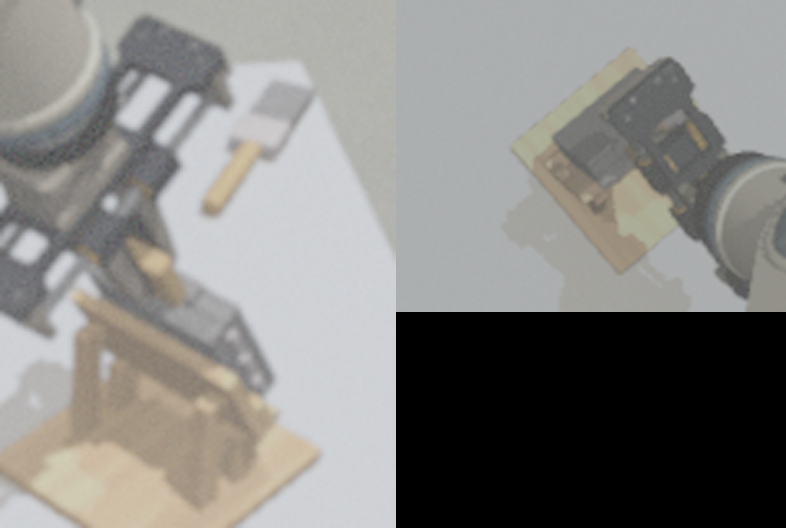

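```bash
python3 -m creep '[[0,0,0,0,0,0,0],[0,0,0,0,0,0,0],[0,0,0,0,0,0,0]]' 4;python3 -m creep '[[0,0,0,0,0,0,0.2],[0,0,0,0,0,0,0.25],[0,0,0,0,0,0,0.3],[0,0,0,0,0,0,0.4]]';python3 go.py -.064 -.0005 .001 0;python3 look.py 19
```

```text
clock: 21.1
eef_pos: [0.5906, -0.0426, 0.1658]
eef_rot: [[0.673, 0.629, 0.389], [0.545, -0.777, 0.315], [0.501, 0.0, -0.866]]
ft_force: [-2.6, -1.0, 6.2]
gripper_width: 0.0139
clock: 21.5
eef_pos: [0.5901, -0.0422, 0.1653]
eef_rot: [[0.673, 0.629, 0.388], [0.545, -0.777, 0.315], [0.5, -0.001, -0.866]]
ft_force: [0.3, 0.1, -0.0]
gripper_width: 0.0339
t 21.5 shift cm [ 0.25 -0.03 -0.01] turn [-0.001 -0.    -0.   ] | target [ 0.592 -0.041  0.167] F [ 0.3  0.1 -0. ] j [-0.34  0.25  2.03  0.72  0.7  -1.54] w 0.0339
now in case [-0.064 -0.001 -0.002]
```

View pics/c19.png

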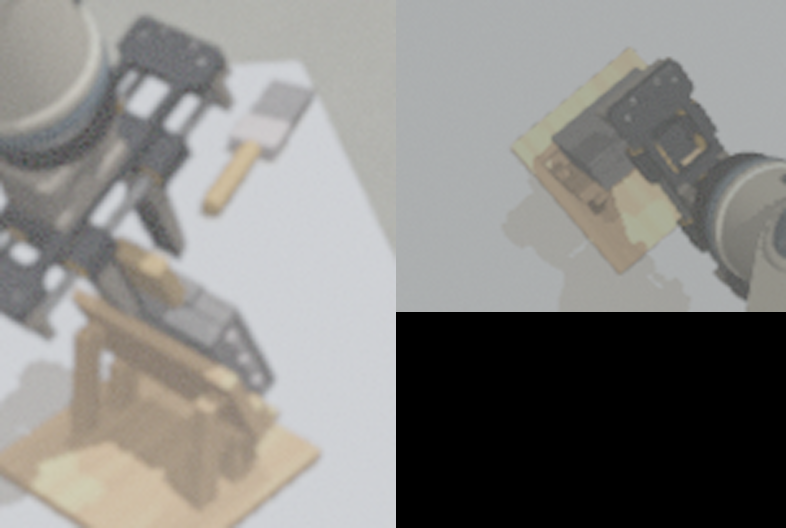

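```bash
python3 -m creep '[[0.2,0,-0.5,0,0,0,0.5],[0.2,0,-2,0,0,0,0.5],[0.2,0,-4.5,0,0,0,0.5],[0.2,0,-7.5,0,0,0,0.5],[0.2,0,-11,0,0,0,0.5]]';python3 -m creep '[[0,0,-4,0,0,0,0.5],[0,0,-8,0,0,0,0.5],[0,0,-10,0,0,0,0.5],[0,0,-10,0,0,0,0.5]]';python3 - <<'E'
from h import *
a=eyes.camera('side');b=eyes.camera('top');cv2.imwrite('pics/s20.png',a);cv2.imwrite('pics/t20.png',b)
crop(a,340,210,430,300,6.5,'pics/s20c.png',.45);crop(b,280,150,370,250,6,'pics/t20c.png',.4)
E
```

```text
clock: 22.1
eef_pos: [0.5477, -0.0762, 0.2632]
eef_rot: [[0.673, 0.63, 0.388], [0.545, -0.777, 0.315], [0.5, -0.001, -0.866]]
ft_force: [0.8, 0.5, -0.5]
gripper_width: 0.0464
clock: 22.5
eef_pos: [0.51, -0.109, 0.3523]
eef_rot: [[0.671, 0.628, 0.394], [0.545, -0.778, 0.311], [0.502, 0.006, -0.865]]
ft_force: [-0.6, 0.3, -0.7]
gripper_width: 0.0457
```

View pics/s20c.png

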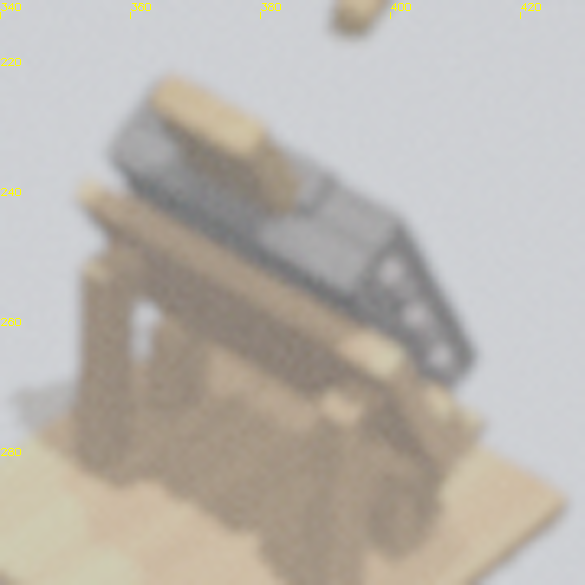

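View pics/t20c.png

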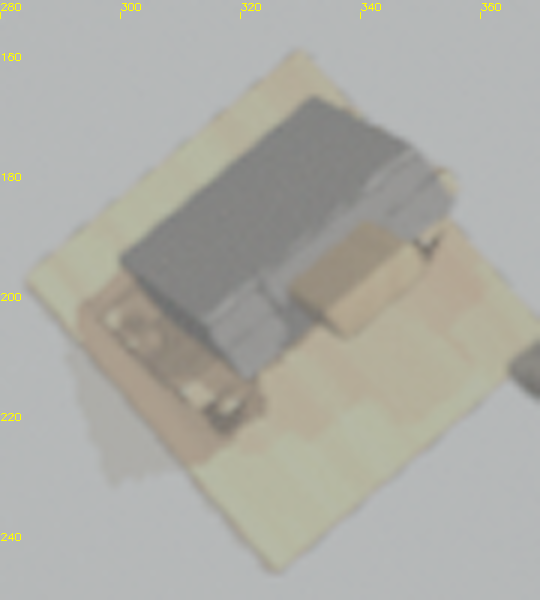

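View pics/s20.png

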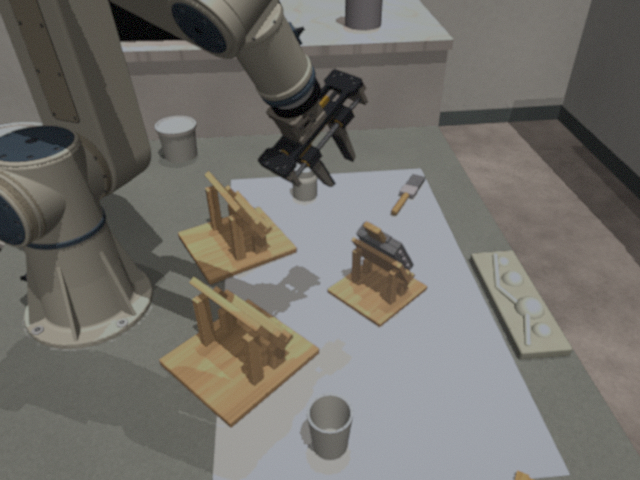

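Run:
```python
from h import *
np.set_printoptions(precision=2,suppress=True)
st=np.array([(401.5,244.6),(413.1,264.6),(410,269.2),(356.9,233.8)]);so=[(-.05,-.05,.015),(.05,-.05,.015),(.05,-.05,-.015),(-.05,.05,-.015)]
tt=np.array([(300,193.7),(314.5,204.7),(321.3,213),(332.5,166),(348.3,174.5)]);to=[(.05,.05,.015),(-.05,.05,.015),(-.05,.05,-.015),(.05,-.05,.015),(-.05,-.05,.015)]
for n,ob,o in(('side',st,so),('top',tt,to)):
  for dy in(0,-.004):
    print(n,dy,(ob-proj(n,tf(TC,np.array(o)+[0,dy,0]))).round(1).tolist())
from scipy.optimize import least_squares
def f(p):
    D=np.eye(4);D[:3,:3]=Ro.from_rotvec(p[3:]).as_matrix();D[:3,3]=p[:3];T=TC@D
    return np.r_[(proj('side',tf(T,so))-st).ravel(),(proj('top',tf(T,to))-tt).ravel()]
r=least_squares(f,np.zeros(6),x_scale=[.01]*3+[.1]*3);print(r.x[:3]*1000,r.x[3:],r.cost,r.fun.round(1))
# board front top edge ends side, and start plate
```

```text
side 0 [[0.2, 4.7], [-0.1, 2.2], [5.1, -4.4], [2.5, 3.3]]
side -0.004 [[-1.4, 3.8], [-1.6, 1.3], [3.6, -5.3], [1.1, 2.5]]
top 0 [[2.3, 0.7], [3.0, 1.2], [2.0, -0.8], [1.9, 0.1], [1.1, 0.7]]
top -0.004 [[1.0, 1.8], [1.6, 2.4], [0.6, 0.4], [0.6, 1.2], [-0.4, 1.9]]
[ 1.2  -3.96 -1.95] [-0.02 -0.05  0.01] 31.64668892883621 [ 0.5 -2.1  1.8 -2.  -3.   5.1 -2.2  0.1 -1.2 -1.4 -0.  -0.5  0.9  1.
 -1.4 -1.6  1.2 -0.7]
```

```bash
python3 -c "
from workcell import manip,sensors
print(sensors.read_state()['clock'],manip.job_done())"
```

```text
the job is handed in; nothing more can be done
22.6 None
```

The case is shut over the rosette, turned over and back in the smallest rest. I handed it in at 22.6 s of the 61 s; no verdict is reported.

**How it went:**
- **Lid:** I gripped it by its upper edge, swung it most of the way over, and pressed it shut with the closed fingers at about 14 N.
- **Turning:** I centred the gripper on the handle, gripped it at 45 N, and lifted the case up the slope. I then turned it 180° about the handle's axis and lowered it onto the lip and against the board. The force peaked at about 34 N while seating, and I eased it before letting go.

**Last checks:**
- **Position:** The final pictures show the handle at the top, the lid against the board and no lid gap. A fit to the case corners puts it within about 5 mm of the seat, mostly about 4 mm sideways towards one side stop, and turned by less than about 0.05 rad. One corner in the side view was partly hidden and fitted poorly.
- **Camera disagreement:** My readings from the two cameras disagreed by a few mm in height, more than the stated 2 mm. I took heights from the rest's given dimensions and confirmed the seating by contact force and by the grip depth matching the start.
- **Rosette:** It cannot be seen in the closed case. I judge it is inside because it lay in the tray when the lid shut and the lid stayed shut.
- **Bystanders:** By eye, the pot, cup and brush are where they were in the side view. The gripper is clear and the force reads about zero.

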